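# Check the caps of the notions jars and shelve them under the magnifier

### The job

Swing the magnifier arm off the wooden tray, all the way back to its stop. Some of the jars and tubs have loose screw caps, which give a little when tugged: find those, screw them fully tight, and stand all the jars and tubs upright on the floor of the tray. Last, swing the magnifier back so that its lens hangs over the middle of the tray; leave the other things on the table where they are.

Things in the scene. Friction and masses are not known exactly. Their poses are not given: they have to be found in the camera images.
- jar_1: tall clear screw-cap jar, 62 mm high with its cap screwed down, body 41 mm across, about 0.27 kg; origin at the centre of its underside, z up. A loose cap lifts about 3.5 mm per rad that it is unscrewed (2 to 5 mm) before the jar comes with it; a tight one brings it along at once (weight 2.6 N)
- jar_1_captop (a point): centre of the top of jar_1's black ribbed cap, 46 mm across and 18 mm high (it overhangs the body, so it can be pinched from above on its own); 62 mm above the jar's origin when the cap is tight
- jar_1_cap (a joint): turn of jar_1's screw cap, rad: 0 = tight against its stop, positive = unscrewed (anticlockwise from above), at most 1.6; some start tight, others 0.6 to 1.3 loose. It turns at 0.02 N m, less than the jar's friction on the table, so it can be tightened one-handed as it stands (past the stop the jar turns along)
- jar_2: tall clear screw-cap jar, 62 mm high with its cap screwed down, body 41 mm across, about 0.27 kg; origin at the centre of its underside, z up. A loose cap lifts about 3.5 mm per rad that it is unscrewed (2 to 5 mm) before the jar comes with it; a tight one brings it along at once (weight 2.6 N)
- jar_2_captop (a point): centre of the top of jar_2's black ribbed cap, 46 mm across and 18 mm high (it overhangs the body, so it can be pinched from above on its own); 62 mm above the jar's origin when the cap is tight
- jar_2_cap (a joint): turn of jar_2's screw cap, rad: 0 = tight against its stop, positive = unscrewed (anticlockwise from above), at most 1.6; some start tight, others 0.6 to 1.3 loose. It turns at 0.02 N m, less than the jar's friction on the table, so it can be tightened one-handed as it stands (past the stop the jar turns along)
- jar_3: tall clear screw-cap jar, 62 mm high with its cap screwed down, body 41 mm across, about 0.27 kg; origin at the centre of its underside, z up. A loose cap lifts about 3.5 mm per rad that it is unscrewed (2 to 5 mm) before the jar comes with it; a tight one brings it along at once (weight 2.6 N)
- jar_3_captop (a point): centre of the top of jar_3's black ribbed cap, 46 mm across and 18 mm high (it overhangs the body, so it can be pinched from above on its own); 62 mm above the jar's origin when the cap is tight
- jar_3_cap (a joint): turn of jar_3's screw cap, rad: 0 = tight against its stop, positive = unscrewed (anticlockwise from above), at most 1.6; some start tight, others 0.6 to 1.3 loose. It turns at 0.02 N m, less than the jar's friction on the table, so it can be tightened one-handed as it stands (past the stop the jar turns along)
- tub_1: low, wide clear screw-cap tub, 46 mm high with its cap screwed down, body 51 mm across, about 0.27 kg; origin at the centre of its underside, z up. A loose cap lifts about 3.5 mm per rad that it is unscrewed (2 to 5 mm) before the tub comes with it; a tight one brings it along at once (weight 2.6 N)
- tub_1_captop (a point): centre of the top of tub_1's black ribbed cap, 56 mm across and 18 mm high (it overhangs the body, so it can be pinched from above on its own); 46 mm above the tub's origin when the cap is tight
- tub_1_cap (a joint): turn of tub_1's screw cap, rad: 0 = tight against its stop, positive = unscrewed (anticlockwise from above), at most 1.6; some start tight, others 0.6 to 1.3 loose. It turns at 0.02 N m, less than the tub's friction on the table, so it can be tightened one-handed as it stands (past the stop the tub turns along)
- tub_2: low, wide clear screw-cap tub, 46 mm high with its cap screwed down, body 51 mm across, about 0.27 kg; origin at the centre of its underside, z up. A loose cap lifts about 3.5 mm per rad that it is unscrewed (2 to 5 mm) before the tub comes with it; a tight one brings it along at once (weight 2.6 N)
- tub_2_captop (a point): centre of the top of tub_2's black ribbed cap, 56 mm across and 18 mm high (it overhangs the body, so it can be pinched from above on its own); 46 mm above the tub's origin when the cap is tight
- tub_2_cap (a joint): turn of tub_2's screw cap, rad: 0 = tight against its stop, positive = unscrewed (anticlockwise from above), at most 1.6; some start tight, others 0.6 to 1.3 loose. It turns at 0.02 N m, less than the tub's friction on the table, so it can be tightened one-handed as it stands (past the stop the tub turns along)
- tray: fixed wooden shelf tray, square, outside 162 mm each way by 18 mm high, walls and floor 6 mm, so inside 150 by 150 mm; origin at the centre of its underside; four jars fit two by two at 70 mm spacing (35 mm either side of its middle in its x and y)
- tray_mid (a point): centre of the tray's inner floor
- magnifier (a joint): swing of the magnifier arm about its post, rad: about 0 = lens over the tray; grows clockwise seen from above, carrying the lens away from the robot until it hangs over the grey tray of bits at the back right, where its stop is (1.5) ; lower stop -0.3. Stiff friction joint (0.25 N m): it stays where it is left. The arm is level, its axis 180 mm above the table, 12 mm thick
- lens_mid (a point): centre of the magnifier's round lens (94 mm across, 180 mm above the table), 164 mm from the post's axis
- grip_pin (a point): middle of the upright black grip pin on the arm, 14 mm across, standing from 184 to 226 mm above the table, 100 mm from the post's axis, in line with the lens (this point at 210 mm); round, so it turns between the fingers as the arm swings
- stand: the magnifier's fixed stand, a round foot 60 mm across with an upright post, to the back right of the tray; origin under the post's axis at table height
- spool_green: wooden spool of green thread, 31 mm across, 60 mm high, a bystander; origin at the centre of its underside
- thread_cone: cone of cream thread, 54 mm across, 90 mm high, a bystander; origin at the centre of its underside
- button_tin: round green tin with cream lid, 71 mm across, 41 mm high, a bystander; origin at the centre of its underside
Not all that is in view belongs to the job. What is shaped like the jar_3 but red is not meant.

How it is judged:
By the outcome, as a careful person would: the job done as asked, in the order asked, and still so for the second after the job is handed in, with the robot touching nothing.
Of jar_1, jar_2, jar_3, tub_1, tub_2 only 3 to 4 are there at a start; the rules pass over those that are not, and their reading is None.
At some moment in a run one of jar_1, jar_2, jar_3, tub_1, tub_2 may be knocked a few centimetres aside while the robot is not near it.
It also fails if it takes over 210 s, if anything falls off the work surface, if the arm or the gripper's body presses on something with over 40 N, if the wrist force passes 120 N, or if a joint passes its speed limit or range.

### The arm

A 6-joint arm with a two-finger parallel gripper is mounted at the origin on a cart in front of the work surface, level with it; the furniture and walls round the work are solid. World frame = base frame: x ahead of the robot, y to its left, z up, the work surface at z = 0. Lengths are in m, angles in degrees, forces in N, time in s.
With the tool pointing down it reaches from about 0.3 to 0.75 m from the base axis. Payload 8.5 kg.
Tool frame: the origin (TCP) lies at the very end of the fingers, on their centre line; the grasp point (between the pads) lies 19 mm behind it (env.hold_point_z is the distance from the TCP to the grasp point, in m); z points along the fingers, y is the line along which they close (so a half turn about z gives the same grasp; the last joint's range is limited). The gripper opens to 85 mm and grips with 20 to 120 N. Pads are 22 mm wide; open, the fingers measure 114 mm over their backs; the gripper's body (76 mm by 85 mm) begins 54 mm behind the grasp point. The pads swing forward as they close: fully open they stand 13 mm farther back than shut.
Start: joints at [-82.409, 21.807, 74.336, -0, 83.858, -12.336], TCP at [0.187, -0.517, 0.198] pointing down, gripper open.
Joint ranges: [-178.18, 178.18], [-50.72, 133.34], [12.68, 142.11], [-81.47, 261.47], [9.98, 163.14], [-165.26, 165.26]. Speed limits (degrees/s): [136.94, 136.94, 180, 180, 180, 180].

### API

Orientations are given as a 3x3 rotation matrix whose columns are the frame's x, y, z axes.
In Python, from rig import env, optics gives the robot as it stands.
- The arm moves only by the shell command python3 -m jog 'ROWS' [OPENING] [FORCE]. ROWS is JSON, a list of rows, each an object with "linear": the shift along the tool's x, y, z in units of 40 mm (1.0 is 40 mm), a list of three; "roll": the turn about the tool's z in units of 5 degrees (1.0 is 5 degrees). A call has 1 to 12 rows; each row shifts and turns the commanded pose from where the row before left it, along the tool's axes as they then stand; what a row does not reach is not made up. A row lasts 1/12 s, in which the tool goes at most 41.7 mm and 7.16 degrees, less where a joint would pass 70% of its speed; a pose out of reach is approached as far as the arm can. A call is refused whole if a number of a shift passes 1 or a number of a turn 1, either way. A call with a gripper value outside its range is refused whole. OPENING is the opening, from -1 (shut) to 1 (fully open), set as the call begins (- or left out, the last holds). The fingers move at their own pace and stop on an object; FORCE is the grip in N (left out, the last holds). Time passes only in rows, so rows that do not move let the fingers close. It gives the time, the measured TCP pose, the force, the opening and the grip force at its end, in the units of the state.
- env.observe(): the state, without advancing time (a new reading comes with each control period).
- optics.get_image(name): name is "side" or "top"; returns the picture (480x640x3 uint8, red, green, blue); there is no depth.
- optics.calibration(name): a dict with "fov_y" (degrees; the focal length in pixels is half the picture's height over the tangent of half this angle, whatever the lens; pixels are square), "cx", "cy" (the principal point, pixels), "D" ([k1, k2, p1, p2, k3] as OpenCV has them; the pictures are not rectified), "T" (4x4, takes a point from camera to world coordinates). Camera axes: x right, y down, z forward; pixel columns grow to the right and rows downward; lengths in m; the calibration is good to about 2 mm. A picture is of the moment at which its call begins. calibration takes no time and is no camera call.
- env.close_job(): hands the job in; it is judged then, once.
The state is a dict: "time_s": time; "q": joint angles; "qvel": joint speeds; "joint_efforts": joint torques, N m; "position": TCP position; "tool_rot": TCP orientation; "ft_force": force on the tool from outside, world axes, zero at the start; "wrist_torque": the same for the moment, N m; "grip_width": finger opening in m; "gripper_force": force on a finger pad.
Only numpy, scipy, OpenCV 4.12 (cv2) and the standard library are available. Lean on these libraries where they do the work, as an engineer would, in place of code of your own. Each camera call takes 0.05 s, during which the arm holds its last target. There are 200 camera calls.

## Working session

There is one attempt and no reset: what is moved stays moved. The work goes in short steps, Python scripts to look and compute and a shell command to move; the robot and the scene stay as the last step left them, time stands still between calls to the robot, and variables do not carry over. Pictures are saved under pics/ and viewed, at most 14 in all, crops included, and the job is handed in when it is done.

```bash
ls; mkdir -p pics; python3 - <<'E'
from rig import env, optics
import cv2,numpy as np
for n in("side","top"):
    im=optics.get_image(n); cv2.imwrite(f"pics/{n}0.png",im[:,:,::-1])
    c=optics.calibration(n); print(n,{k:(np.round(v,4).tolist()) for k,v in c.items()})
s=env.observe(); print({k:np.round(v,3).tolist() for k,v in s.items()}, env.hold_point_z)
E
```

```text
pics
side {'fov_y': 48.2, 'cx': 321.0457, 'cy': 240.3656, 'D': [0.0366, 0.0, 0.0, 0.0, 0.0], 'T': [[-0.9594, -0.1946, 0.2042, 0.3767], [-0.2817, 0.7004, -0.6558, 0.602], [-0.0154, -0.6867, -0.7268, 0.9148], [0.0, 0.0, 0.0, 1.0]]}
top {'fov_y': 43.2071, 'cx': 319.2505, 'cy': 236.0633, 'D': [-0.0145, 0.0, 0.0, 0.0, 0.0], 'T': [[0.0106, -0.9941, 0.1081, 0.4359], [-0.9997, -0.0127, -0.0187, -0.0506], [0.02, -0.1078, -0.994, 1.2275], [0.0, 0.0, 0.0, 1.0]]}
{'time_s': 0.1, 'q': [-82.407, 21.84, 74.38, 0.0, 83.857, -12.337], 'qvel': [-0.021, -0.151, -0.233, 0.068, 0.06, 0.067], 'joint_efforts': [0.005, -44.922, -23.166, -0.0, 0.004, 0.0], 'position': [0.187, -0.517, 0.197], 'tool_rot': [[0.94, 0.341, -0.0], [0.341, -0.94, 0.001], [0.0, -0.001, -1.0]], 'ft_force': [0.241, -0.124, 0.528], 'wrist_torque': [-0.051, 0.014, -0.023], 'gripper_force': 0.0, 'grip_width': 0.086} 0.0187
```

View pics/top0.png

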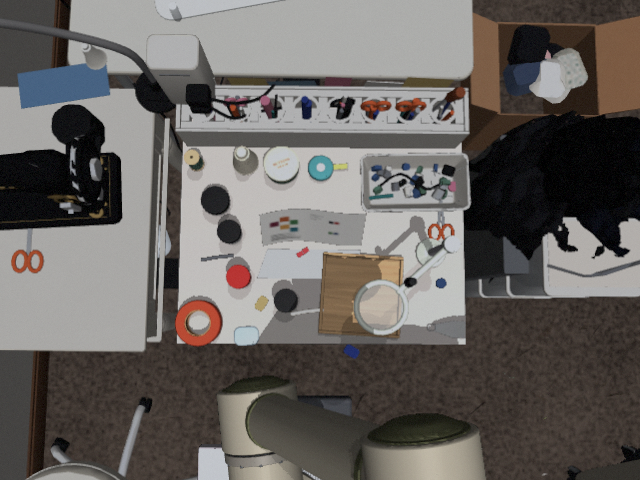

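View pics/side0.png

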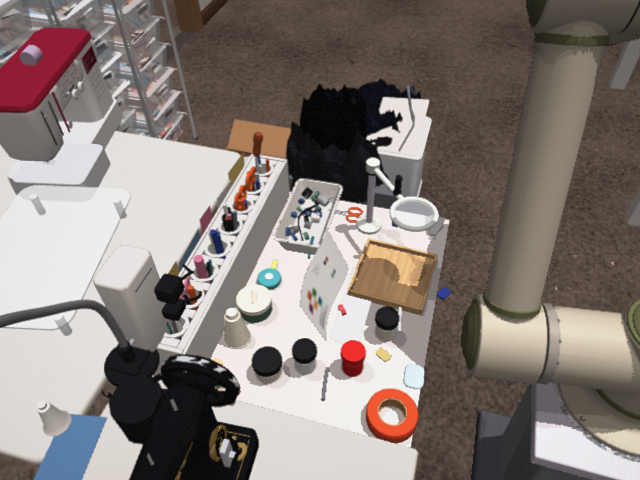

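Top view: black caps at (215,200) (wide, a tub), (229,232) and (285,300) (jars); red decoy at (238,276), tray at about (361,294), grip pin at (411,282), lens at (381,306), post at (452,243). The side view shows the same three, so there are 3 containers; a card stands between them and the tray.

```bash
cat > h.py <<'E'
from rig import env, optics
import cv2,numpy as np
def cal(n):
    c=optics.calibration(n); f=240/np.tan(np.radians(c["fov_y"]/2))
    return np.array([[f,0,c["cx"]],[0,f,c["cy"]],[0,0,1]]),np.array(c["D"]),np.array(c["T"])
def ray(n,uv):
    K,D,T=cal(n); p=cv2.undistortPoints(np.array([[uv]],float),K,D)[0,0]
    return T[:3,3],T[:3,:3]@np.array([p[0],p[1],1])
def plane(n,uv,z):
    o,d=ray(n,uv); return o+d*(z-o[2])/d[2]
def proj(n,P):
    K,D,T=cal(n); R=T[:3,:3].T
    return cv2.projectPoints(np.array([P],float),cv2.Rodrigues(R)[0],-R@T[:3,3],K,D)[0][0,0]
def tri(a,b):
    (o1,d1),(o2,d2)=ray("top",a),ray("side",b)
    A=np.stack([d1,-d2],1); t=np.linalg.lstsq(A,o2-o1,rcond=None)[0]
    p,q=o1+d1*t[0],o2+d2*t[1]; return (p+q)/2,np.linalg.norm(p-q)
def snap(n,f=None,box=None,k=1):
    im=optics.get_image(n)[:,:,::-1].copy()
    if f:
        c=im if box is None else im[box[1]:box[3],box[0]:box[2]]
        cv2.imwrite("pics/"+f,cv2.resize(c,None,fx=k,fy=k,interpolation=cv2.INTER_CUBIC))
    return im
def dark(im,uv,r=22,t=60):
    "min enclosing circle of dark blob near uv"
    m=(im.max(2)<t).astype(np.uint8); x0,y0=int(uv[0]-r),int(uv[1]-r)
    w=np.zeros_like(m); w[y0:y0+2*r,x0:x0+2*r]=m[y0:y0+2*r,x0:x0+2*r]
    cs=cv2.findContours(w,cv2.RETR_EXTERNAL,cv2.CHAIN_APPROX_NONE)[0]
    c=max(cs,key=cv2.contourArea); return cv2.minEnclosingCircle(c),cv2.contourArea(c),cv2.boundingRect(c)
E
python3 - <<'E'
from h import *
T=cv2.imread("pics/top0.png");S=cv2.imread("pics/side0.png")
for uv,h,s in(((215,200),.046,(267,362)),((229,232),.062,(304,350)),((285,300),.062,(387,318))):
    (c,r),a,b=dark(T,uv); f=cal("top")[0][0,0]
    print(uv,c,r,a,b,"diam mm",2*np.sqrt(a/np.pi)/f*(1.2275-h)*1000,plane("top",c,h),plane("top",c,h+.003), dark(S,s)[0],dark(S,s)[2], proj("side",plane("top",c,h)))
cr=[(321,253),(404,256),(401,338),(319,335)]
for u in cr: print("tray",plane("top",u,.018))
print("lens",plane("top",(381,306),.18),"pin",plane("top",(411,282),.226),"post",plane("top",(452,243),.19))
print("tri pin",tri((411,281),(399,181)),"lens",tri((381,306),(414,213)),"post",tri((452,243),(373,163)))
cv2.imwrite("pics/z.png",np.hstack([cv2.resize(T[180:345,180:345],None,fx=2.4,fy=2.4),cv2.resize(T[225:345,310:475],None,fx=2.4,fy=2.4)][:1]))
cv2.imwrite("pics/zt.png",cv2.resize(T[225:345,310:475],None,fx=4,fy=4))
E
```

```text
(215, 200) (215.15853881835938, 200.15853881835938) 14.642218589782715 591.0 (201, 186, 29, 29) diam mm 53.47690595181225 [0.63279028 0.13275143 0.046     ] [0.63229031 0.13228583 0.049     ] ((266.2030334472656, 361.55657958984375), 15.331581115722656) (253, 347, 29, 30) [266.74225146 358.62033912]
(229, 232) (229.0, 231.0) 12.206655502319336 406.0 (217, 220, 24, 24) diam mm 43.72341754646321 [0.57020207 0.10184206 0.062     ] [0.56985634 0.10144963 0.065     ] ((303.639404296875, 350.82440185546875), 12.602928161621094) (293, 339, 23, 25) [303.83212444 347.90839508]
(285, 300) (285.5, 300.1000061035156) 11.910600662231445 406.0 (274, 289, 24, 24) diam mm 43.72341754646321 [ 0.43867645 -0.00938068  0.062     ] [ 0.43866927 -0.00948681  0.065     ] ((386.88153076171875, 318.0692443847656), 12.069903373718262) (375, 306, 24, 24) [386.48272353 315.89985332]
tray [ 0.53331595 -0.07727869  0.018     ]
tray [ 0.52929951 -0.24394174  0.018     ]
tray [ 0.36659431 -0.23731288  0.018     ]
tray [ 0.37097362 -0.07499914  0.018     ]
lens [ 0.43002698 -0.17795249  0.18      ] pin [ 0.47024761 -0.22213138  0.226     ] post [ 0.53953869 -0.29984297  0.19      ]
tri pin (array([ 0.47057673, -0.22365189,  0.21803598]), np.float64(0.0032304183905258166)) lens (array([ 0.4287078 , -0.17767444,  0.18317898]), np.float64(0.0026823871549033524)) post (array([ 0.53828994, -0.29977925,  0.19076879]), np.float64(0.0023501570272689036))
```

View pics/zt.png

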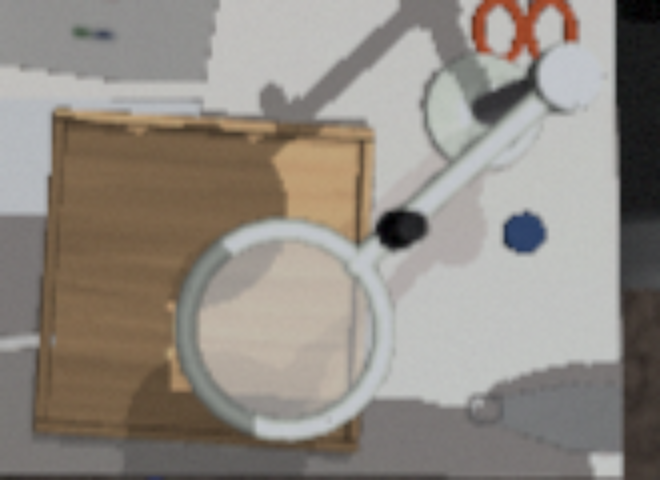

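Close-up: lens ring centred near (382,307) full-frame, pin at (411,282), tray corners (324.5,253), (403,257.5), (399,336), (319.5,333). Heights and sizes agree with what is given. Going for the pin.

```bash
python3 - <<'E'
from h import *
c=np.array([plane("top",u,.018) for u in((324.5,253),(403,257.5),(398.75,336.3),(319.5,333))]); print(c.round(4),c.mean(0)); m=c.mean(0)
e=c[1]-c[0]; print(np.linalg.norm(e),np.linalg.norm(c[3]-c[0]),np.degrees(np.arctan2(e[1],e[0])),np.degrees(np.arctan2(*(c[0]-c[3])[1::-1])))
print("foot",plane("top",(430.75,253),.008))
E
python3 -m jog '[{"linear":[0,0,-0.5],"roll":1},{"linear":[0,0,-0.5],"roll":1},{"linear":[0,0,-0.5],"roll":1},{"linear":[0,0,0],"roll":1},{"linear":[0,0,0],"roll":0}]' 1 40
python3 -m jog '[{"linear":[0.59,-0.61,0],"roll":0},{"linear":[0.59,-0.61,0],"roll":0},{"linear":[0.59,-0.61,0],"roll":0},{"linear":[0.59,-0.61,0],"roll":0},{"linear":[0.59,-0.61,0],"roll":0},{"linear":[0.59,-0.61,0],"roll":0},{"linear":[0.59,-0.61,0],"roll":0},{"linear":[0.59,-0.61,0],"roll":0},{"linear":[0.59,-0.61,0],"roll":0},{"linear":[0.59,-0.61,0],"roll":0},{"linear":[0.59,-0.61,0],"roll":0},{"linear":[0.3,-0.3,0],"roll":0}]'
python3 -m jog '[{"linear":[0,0,0],"roll":0},{"linear":[0,0,0],"roll":0}]'
python3 -c "
from h import *;s=env.observe();print(s['q'],s['ft_force'],s['tool_rot']);snap('side','s1.png',(300,100,500,260),4)"
```

```text
[[ 0.5334 -0.0843  0.018 ]
 [ 0.5263 -0.2419  0.018 ]
 [ 0.3699 -0.2329  0.018 ]
 [ 0.3749 -0.0759  0.018 ]] [ 0.45110737 -0.15875105  0.018     ]
0.15778965444235604 0.1587323701097551 -92.59448209272524 -3.012620066612469
foot [ 0.53681632 -0.29997789  0.008     ]
time_s: 0.52
position: [0.1875, -0.5173, 0.2586]
tool_rot: [[1.0, -0.004, 0.0], [-0.004, -1.0, -0.001], [0.0, 0.001, -1.0]]
ft_force: [0.2, -0.6, -0.3]
grip_width: 0.0853
gripper_force: 0.0
time_s: 1.52
position: [0.4609, -0.2341, 0.257]
tool_rot: [[1.0, 0.004, -0.001], [0.004, -1.0, 0.002], [-0.001, -0.002, -1.0]]
ft_force: [-0.3, 0.1, -0.5]
grip_width: 0.0853
gripper_force: 0.0
time_s: 1.68
position: [0.4594, -0.2364, 0.257]
tool_rot: [[1.0, 0.003, -0.002], [0.003, -1.0, 0.001], [-0.002, -0.001, -1.0]]
ft_force: [-1.0, 0.1, 0.1]
grip_width: 0.0854
gripper_force: 0.0
[-4.03675683e+01  1.63587921e+01  7.27461252e+01 -1.56025245e-02
  9.09992248e+01  4.94886117e+01] [-1.01955288  0.06215047  0.1269332 ] [[ 9.99995644e-01  2.50486810e-03 -1.56120420e-03]
 [ 2.50638403e-03 -9.99996389e-01  9.69806368e-04]
 [-1.55876933e-03 -9.73715121e-04 -9.99998311e-01]]
```

View pics/s1.png

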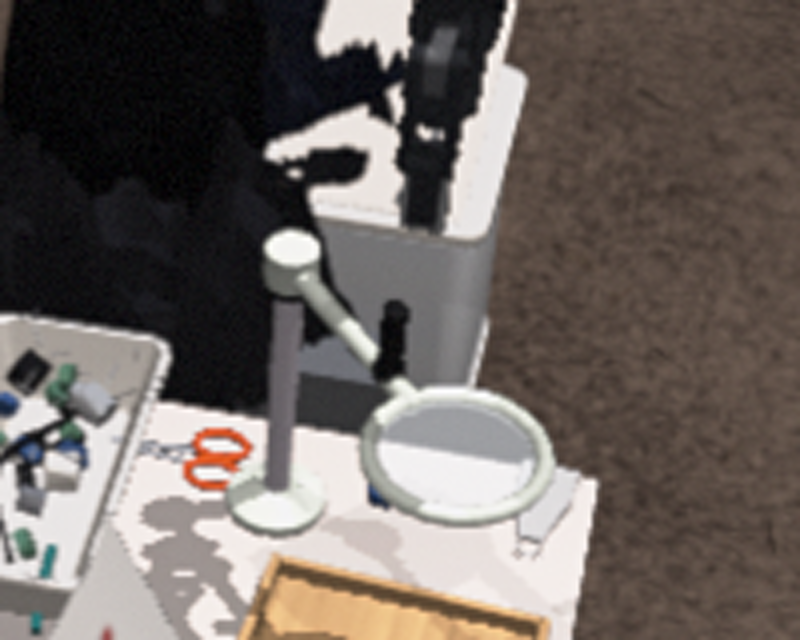

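Side crop: pin upright near (398,185) full-frame, gripper clear above it. The fused pin position is (0.471, −0.225). Descend and pinch.

```bash
python3 -m jog '[{"linear":[0.29,-0.28,0],"roll":0},{"linear":[0,0,0.4],"roll":0},{"linear":[0,0,0.4],"roll":0},{"linear":[0,0,0.4],"roll":0},{"linear":[0,0,0.37],"roll":0},{"linear":[0,0,0],"roll":0},{"linear":[0,0,0],"roll":0}]'
python3 -m jog '[{"linear":[0,0,0],"roll":0},{"linear":[0,0,0],"roll":0},{"linear":[0,0,0],"roll":0},{"linear":[0,0,0],"roll":0},{"linear":[0,0,0],"roll":0},{"linear":[0,0,0],"roll":0},{"linear":[0,0,0],"roll":0},{"linear":[0,0,0],"roll":0},{"linear":[0,0,0],"roll":0},{"linear":[0,0,0],"roll":0}]' -1 25
```

```text
time_s: 2.32
position: [0.4702, -0.2266, 0.1949]
tool_rot: [[1.0, -0.002, -0.001], [-0.002, -1.0, 0.001], [-0.001, -0.001, -1.0]]
ft_force: [0.6, 0.5, 1.2]
grip_width: 0.0849
gripper_force: 0.0
time_s: 3.15
position: [0.471, -0.2258, 0.1951]
tool_rot: [[1.0, -0.001, -0.0], [-0.001, -1.0, 0.0], [-0.0, -0.0, -1.0]]
ft_force: [0.0, -0.5, -0.5]
grip_width: -0.0004
gripper_force: 0.0
```

```bash
python3 - <<'E'
from h import *
a=snap('side',None)[140:240,340:460];b=snap('top')[240:340,360:480]
cv2.imwrite("pics/m1.png",np.hstack([cv2.resize(a,(396,330),interpolation=2),cv2.resize(b,(396,330),interpolation=2)]))
print(proj("side",(.471,-.2258,.195)),proj("top",(.471,-.2258,.195)))
E
```

```text
[397.15286325 188.94770164] [410.04285919 282.17236669]
```

View pics/m1.png

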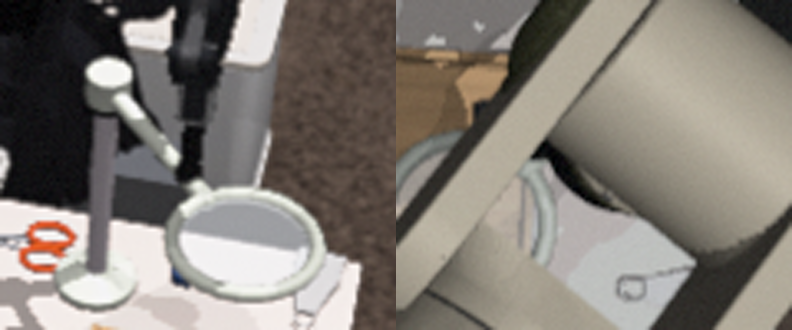

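```bash
python3 - <<'E'
from h import *
a=snap('side')[150:215,365:430]
g=np.clip(a.astype(float)*2.2,0,255).astype(np.uint8)
cv2.imwrite("pics/m2.png",cv2.resize(g,(585,585),interpolation=cv2.INTER_CUBIC))
for z in(.184,.195,.226,.257,.27): print(z,proj("side",(.471,-.2258,z)))
print(proj("side",(.4594,-.2364,.27)))
E
```

```text
0.184 [396.67482394 193.03732384]
0.195 [397.15286325 188.94770164]
0.226 [398.54096404 177.08704075]
0.257 [399.99281471 164.70465041]
0.27 [400.62173013 159.34806825]
[407.61251916 157.00867325]
```

View pics/m2.png

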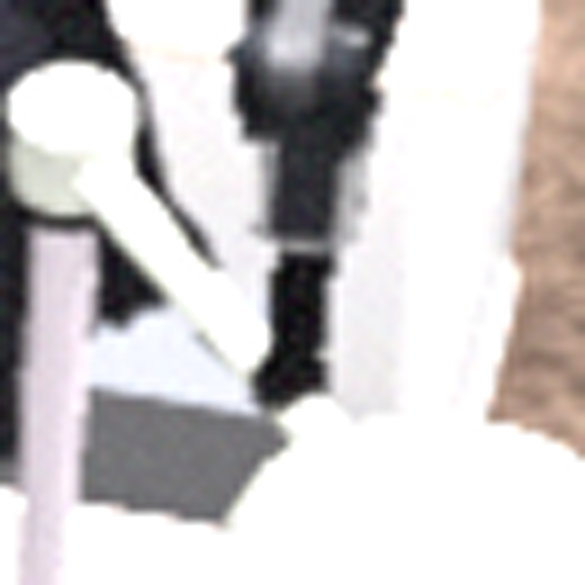

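```bash
cat > prof.py <<'E'
from h import *
im=snap('side'); 
for r in range(150,198,2): print(r,''.join('%4d'%v for v in im[r,388:412].max(1)))
E
python3 prof.py; python3 -m jog '[{"linear":[0,0,-0.25],"roll":0},{"linear":[0,0,-0.25],"roll":0},{"linear":[0,0,0],"roll":0}]'; python3 prof.py
```

```text
150  231 233 237 209  69  17  20  42  75  91  90  92  91  69  28  17  17  20  23  24  16  42 150 238
152  227 222 225 188  72  48  56  71  90  92  90  91  81  56  48  39  33  28  21  18  32  97 190 236
154  227 227 185  88  53  56  72  95 102  98  99  97  79  60  63  70  85  70  27  18  50 149 232 233
156  120 106  58  34  36  41  61  87  92  91  89  83  69  50  49  45  39  24  22  49 151 235 234 233
158  122 128 110  39  22  24  37  46  49  51  56  50  33  29  33  32  25  27  51 121 180 199 209 215
160  118 117  96  31  13  21  24  27  32  32  36  32  21  20  22  24  25  17  31  78 119 119 121 121
162  116 116 102  60  22  17  19  23  22  26  18  24  18  19  18  18  26  25  47  88 120 119 119 119
164  115 116 116  95  34  18  23  26  22  19  26  22  22  19  15  17  19  36  81 117 119 118 120 120
166  114 117 116 116 113 101  75  66  33  21  23  20  17  20  20  25  43  69  95 118 116 118 118 120
168  116 114 115 115 114 103  73  56  30  19  25  23  22  25  40  67  79  90 117 118 115 116 116 120
170  115 114 115 114 114 104  78  47  28  20  24  23  18  27  46  75  89  98 117 118 115 1
[... 3239 characters left out ...]
23 238 243 227 156 121  96  28   7  18  17  14  23  72 111 113 112 110 111 111 112 115 120 125
186  158 200 229 241 244 223 127  34  10  11  14  16  23  72 109 111 112 111 109 110 112 113 121 127
188   89 128 173 209 234 219 120  32  13  12  13  17  39  82 111 110 110 110 110 108 111 114 123 126
190  116 104 109 137 147 100  32  13  11  14  16  14  26  77 111 110 110 111 108 109 111 115 123 125
192  118 119 120 113  89  33  12  12  16  15  17  19  29  71 108 109 110 109 109 109 111 116 122 123
194  113 116 116 120 102  56  27  25  27  51 103 144 144 121 106 106 106 106 106 105 108 115 122 123
196   55  58  57  61  67  70  67  80 115 162 211 236 242 240 207 142 107 111 134 145 147 154 164 166
```

The shut fingertips appear about 31 mm higher (row 176 instead of 189) than the reported TCP, and they closed just above the pin without touching it. I'll open, go lower, and re-close while checking forces.

```bash
python3 -m jog '[{"linear":[0,0,-0.5],"roll":0},{"linear":[0,0,0],"roll":0},{"linear":[0,0,0],"roll":0},{"linear":[0,0,0],"roll":0},{"linear":[0,0,0],"roll":0},{"linear":[0,0,0],"roll":0},{"linear":[0,0,0],"roll":0},{"linear":[0,0,0],"roll":0}]' 1 25
python3 -m jog '[{"linear":[0,0,0.4],"roll":0},{"linear":[0,0,0.4],"roll":0},{"linear":[0,0,0.4],"roll":0},{"linear":[0,0,0.4],"roll":0},{"linear":[0,0,0],"roll":0},{"linear":[0,0,0],"roll":0}]' 
python3 -m jog '[{"linear":[0,0,0],"roll":0},{"linear":[0,0,0],"roll":0},{"linear":[0,0,0],"roll":0},{"linear":[0,0,0],"roll":0},{"linear":[0,0,0],"roll":0},{"linear":[0,0,0],"roll":0},{"linear":[0,0,0],"roll":0},{"linear":[0,0,0],"roll":0},{"linear":[0,0,0],"roll":0},{"linear":[0,0,0],"roll":0}]' -1 25
python3 - <<'E'
from h import *
a=snap('side')[140:230,340:460]
g=np.clip(a.astype(float)*2.,0,255).astype(np.uint8)
cv2.imwrite("pics/m3.png",cv2.resize(g,(720,540),interpolation=cv2.INTER_CUBIC))
E
```

```text
time_s: 4.32
position: [0.4709, -0.2258, 0.2348]
tool_rot: [[1.0, -0.001, -0.0], [-0.001, -1.0, 0.0], [-0.0, -0.0, -1.0]]
ft_force: [0.2, -0.6, 0.5]
grip_width: 0.0852
gripper_force: 0.0
time_s: 4.82
position: [0.4709, -0.2257, 0.171]
tool_rot: [[1.0, -0.001, -0.001], [-0.001, -1.0, 0.001], [-0.001, -0.001, -1.0]]
ft_force: [-0.5, -0.3, 0.8]
grip_width: 0.0855
gripper_force: 0.0
time_s: 5.65
position: [0.4708, -0.2255, 0.1714]
tool_rot: [[1.0, -0.001, -0.0], [-0.001, -1.0, 0.0], [-0.0, -0.0, -1.0]]
ft_force: [-2.5, 3.3, 6.0]
grip_width: 0.013
gripper_force: 24.8
```

View pics/m3.png

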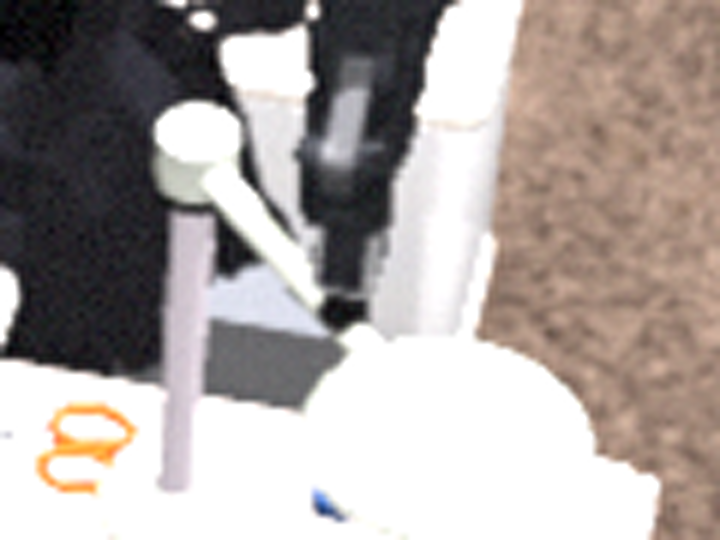

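Width 13 mm and 24.8 N: the pin is held (tip at about (397,190), below the pin's top). Swing clockwise along the arc.

```bash
python3 -m jog '[{"linear":[0.168,-0.139,0],"roll":0},{"linear":[0.18,-0.123,0],"roll":0},{"linear":[0.19,-0.107,0],"roll":0},{"linear":[0.198,-0.09,0],"roll":0},{"linear":[0.206,-0.073,0],"roll":0},{"linear":[0.211,-0.055,0],"roll":0},{"linear":[0.215,-0.036,0],"roll":0},{"linear":[0.217,-0.017,0],"roll":0},{"linear":[0.218,0.002,0],"roll":0},{"linear":[0.217,0.021,0],"roll":0},{"linear":[0.214,0.04,0],"roll":0},{"linear":[0.21,0.058,0],"roll":0}]'
python3 -m jog '[{"linear":[0.204,0.076,0],"roll":0},{"linear":[0.197,0.094,0],"roll":0},{"linear":[0.188,0.111,0],"roll":0},{"linear":[0.177,0.127,0],"roll":0},{"linear":[0.166,0.141,0],"roll":0},{"linear":[0,0,0],"roll":0},{"linear":[0,0,0],"roll":0}]'
```

```text
time_s: 6.7
position: [0.57, -0.203, 0.1714]
tool_rot: [[1.0, 0.0, 0.001], [0.0, -1.0, 0.004], [0.001, -0.004, -1.0]]
ft_force: [-2.3, 8.2, 7.5]
grip_width: 0.0123
gripper_force: 25.2
time_s: 7.28
position: [0.6109, -0.2223, 0.1715]
tool_rot: [[1.0, 0.003, 0.009], [0.003, -1.0, 0.007], [0.009, -0.007, -1.0]]
ft_force: [16.5, 18.5, 3.4]
grip_width: 0.0128
gripper_force: 24.5
```

```bash
python3 -m jog '[{"linear":[0.04,-0.04,0],"roll":0},{"linear":[0.04,-0.04,0],"roll":0},{"linear":[0,0,0],"roll":0},{"linear":[0,0,0],"roll":0}]';python3 -m jog '[{"linear":[0.04,-0.04,0],"roll":0},{"linear":[0,0,0],"roll":0},{"linear":[0,0,0],"roll":0}]'; python3 -m jog '[{"linear":[0.077,0.077,0],"roll":0},{"linear":[0,0,0],"roll":0},{"linear":[0,0,0],"roll":0}]'
```

```text
time_s: 7.62
position: [0.6108, -0.2224, 0.1714]
tool_rot: [[1.0, 0.0, 0.002], [0.0, -1.0, 0.002], [0.002, -0.002, -1.0]]
ft_force: [1.5, 5.7, 6.1]
grip_width: 0.0128
gripper_force: 24.9
time_s: 7.87
position: [0.6109, -0.2225, 0.1713]
tool_rot: [[1.0, -0.001, -0.001], [-0.001, -1.0, -0.001], [-0.001, 0.001, -1.0]]
ft_force: [-6.4, -1.8, 6.0]
grip_width: 0.0127
gripper_force: 25.0
time_s: 8.12
position: [0.6146, -0.2255, 0.1713]
tool_rot: [[1.0, -0.001, 0.001], [-0.001, -1.0, -0.0], [0.001, 0.0, -1.0]]
ft_force: [-2.9, -0.2, 5.4]
grip_width: 0.0127
gripper_force: 24.4
```

```bash
Z='{"linear":[0,0,0],"roll":0}'; python3 -m jog '[{"linear":[0.074,0.080,0],"roll":0},{"linear":[0.07,0.083,0],"roll":0},{"linear":[0,0,0],"roll":0},{"linear":[0,0,0],"roll":0}]';python3 -m jog '[{"linear":[0.067,0.086,0],"roll":0},{"linear":[0,0,0],"roll":0},{"linear":[0,0,0],"roll":0}]'
```

```text
time_s: 8.45
position: [0.6214, -0.2314, 0.1714]
tool_rot: [[1.0, -0.0, 0.003], [-0.0, -1.0, 0.001], [0.003, -0.001, -1.0]]
ft_force: [2.6, 2.0, 4.0]
grip_width: 0.0124
gripper_force: 24.4
time_s: 8.7
position: [0.6243, -0.2344, 0.1714]
tool_rot: [[1.0, -0.0, 0.003], [-0.0, -1.0, 0.001], [0.003, -0.001, -1.0]]
ft_force: [4.1, 4.1, 3.7]
grip_width: 0.0124
gripper_force: 24.4
```

```bash
python3 -m jog '[{"linear":[0.075,0.083,0],"roll":0},{"linear":[0,0,0],"roll":0},{"linear":[0,0,0],"roll":0}]';python3 -m jog '[{"linear":[0.07,0.086,0],"roll":0},{"linear":[0,0,0],"roll":0},{"linear":[0,0,0],"roll":0}]';python3 -m jog '[{"linear":[0.06,0.09,0],"roll":0},{"linear":[0,0,0],"roll":0},{"linear":[0,0,0],"roll":0}]'
```

```text
time_s: 8.95
position: [0.6275, -0.2377, 0.1714]
tool_rot: [[1.0, 0.0, 0.004], [0.0, -1.0, 0.001], [0.004, -0.001, -1.0]]
ft_force: [6.0, 4.0, 5.1]
grip_width: 0.0124
gripper_force: 24.5
time_s: 9.2
position: [0.6304, -0.2411, 0.1714]
tool_rot: [[1.0, 0.0, 0.004], [0.0, -1.0, 0.001], [0.004, -0.001, -1.0]]
ft_force: [6.6, 3.8, 4.2]
grip_width: 0.0123
gripper_force: 24.5
time_s: 9.45
position: [0.631, -0.2416, 0.1712]
tool_rot: [[1.0, 0.002, -0.001], [0.002, -1.0, 0.007], [-0.001, -0.007, -1.0]]
ft_force: [-4.3, 16.8, 8.2]
grip_width: 0.0121
gripper_force: 23.7
```

Force jumped tangentially (16.8 N) with no further motion: the stop is reached. Release, rise, travel towards the tub, and re-measure.

```bash
python3 -m jog '[{"linear":[-0.03,-0.05,0],"roll":0},{"linear":[0,0,0],"roll":0},{"linear":[0,0,0],"roll":0},{"linear":[0,0,0],"roll":0},{"linear":[0,0,0],"roll":0},{"linear":[0,0,0],"roll":0},{"linear":[0,0,0],"roll":0}]' 1 30
python3 -m jog '[{"linear":[0,0,-0.6],"roll":0},{"linear":[0,0,-0.6],"roll":0},{"linear":[0,0,-0.6],"roll":0},{"linear":[0,0,0],"roll":0},{"linear":[0,0,0],"roll":0}]'
cat > meas.py <<'E'
from h import *
import sys
T=snap("top","t_%d.png"%int(env.observe()['time_s']*100))
m=(T.max(2)<60).astype(np.uint8); n,l,st,ce=cv2.connectedComponentsWithStats(m)
for s,c in zip(st[1:],ce[1:]):
    if 250<s[4]<900 and .8<s[2]/s[3]<1.25 and s[4]>.68*s[2]*s[3] and 178<c[0]<468 and 145<c[1]<345:
        h=.046 if s[4]>500 else .062
        print(c.round(1),s[4],s[2:4],"at",h,plane("top",c,h).round(4),"at tray +6",plane("top",c,h+.006).round(4))
E
python3 meas.py; python3 -c "
from h import *
T=snap('top');m=((T[:,:,2]>120)&(T[:,:,1]<60)&(T[:,:,0]<60)).astype(np.uint8);m[:, :225]=0;m[:,255:]=0;M=cv2.moments(m,True);print('red',plane('top',(M['m10']/M['m00'],M['m01']/M['m00']),.055))
g=snap('top')[180:345,180:475];cv2.imwrite('pics/t2.png',cv2.resize(g,None,fx=2.6,fy=2.6,interpolation=2))"
```

```text
time_s: 10.03
position: [0.6294, -0.2441, 0.171]
tool_rot: [[1.0, -0.002, -0.0], [-0.002, -1.0, -0.0], [-0.0, 0.0, -1.0]]
ft_force: [-0.1, -0.4, 0.1]
grip_width: 0.0856
gripper_force: 0.0
time_s: 10.45
position: [0.6297, -0.2441, 0.2443]
tool_rot: [[1.0, -0.001, 0.002], [-0.001, -1.0, -0.001], [0.002, 0.001, -1.0]]
ft_force: [-0.6, -0.4, -0.9]
grip_width: 0.0855
gripper_force: 0.0
[215.  200.4] 666 [29 30] at 0.046 [0.6323 0.133  0.046 ] at tray +6 [0.6313 0.1321 0.052 ]
[228.9 231.4] 475 [25 24] at 0.062 [0.5693 0.102  0.062 ] at tray +6 [0.5686 0.1012 0.068 ]
[285.2 300. ] 434 [24 23] at 0.062 [ 0.4388 -0.0088  0.062 ] at tray +6 [ 0.4388 -0.009   0.068 ]
red [0.58770227 0.09531921 0.055     ]
```

View pics/t2.png

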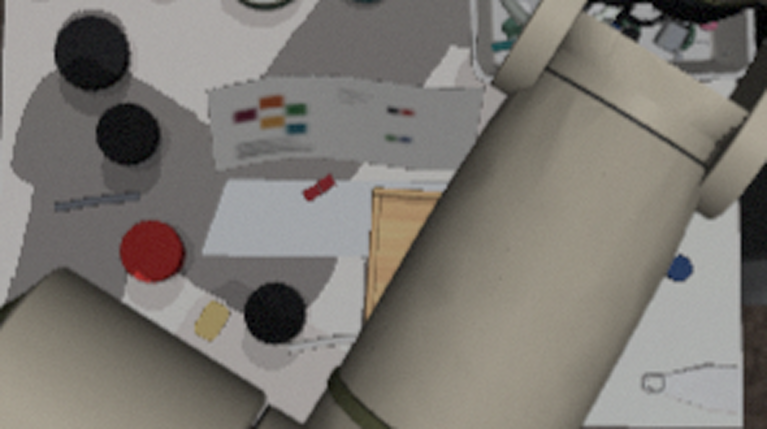

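```bash
python3 -m jog '[{"linear":[0.06,-0.785,0],"roll":0},{"linear":[0,-0.785,0],"roll":0},{"linear":[0,-0.785,0],"roll":0},{"linear":[0,-0.785,0],"roll":0},{"linear":[0,-0.785,0],"roll":0},{"linear":[0,-0.785,0],"roll":0},{"linear":[0,-0.785,0],"roll":0},{"linear":[0,-0.785,0],"roll":0},{"linear":[0,-0.785,0],"roll":0},{"linear":[0,-0.785,0],"roll":0},{"linear":[0,-0.785,0],"roll":0},{"linear":[0,-0.785,0],"roll":0}]'
python3 -m jog '[{"linear":[0,0,0],"roll":-1},{"linear":[0,0,0],"roll":-1},{"linear":[0,0,0],"roll":-1},{"linear":[0,0,0],"roll":-1},{"linear":[0,0,0],"roll":-1},{"linear":[0,0,0],"roll":-1},{"linear":[0,0,0],"roll":-1},{"linear":[0,0,0],"roll":-1},{"linear":[0,0,0],"roll":-1},{"linear":[0,0,0],"roll":-1},{"linear":[0,0,0],"roll":-1},{"linear":[0,0,0],"roll":-1}]'
python3 -m jog '[{"linear":[0,0,0],"roll":0},{"linear":[0,0,0],"roll":0}]'
python3 -c "
from h import *;print(env.observe()['q'].round(1) if hasattr(env.observe()['q'],'round') else env.observe()['q'])"
```

```text
time_s: 11.6
position: [0.6317, 0.1345, 0.2419]
tool_rot: [[1.0, -0.001, -0.002], [-0.001, -1.0, -0.0], [-0.002, 0.0, -1.0]]
ft_force: [0.8, 0.1, -0.4]
grip_width: 0.0858
gripper_force: 0.0
time_s: 12.6
position: [0.6319, 0.133, 0.2418]
tool_rot: [[0.497, 0.868, -0.002], [0.868, -0.497, -0.0], [-0.001, -0.002, -1.0]]
ft_force: [0.3, -0.1, 0.0]
grip_width: 0.0856
gripper_force: 0.0
time_s: 12.77
position: [0.632, 0.133, 0.2422]
tool_rot: [[0.503, 0.864, -0.002], [0.864, -0.503, -0.0], [-0.001, -0.001, -1.0]]
ft_force: [0.5, -0.4, -0.4]
grip_width: 0.0854
gripper_force: 0.0
[ 1.4 30.8 52.1  0.  97.2 31.6]
```

```bash
python3 -m jog '[{"linear":[0,0,0.6],"roll":0},{"linear":[0,0,0.6],"roll":0},{"linear":[0,0,0.6],"roll":0},{"linear":[0,0,0.6],"roll":0},{"linear":[0,0,0.6],"roll":0},{"linear":[0,0,0.6],"roll":0},{"linear":[0,0,0.6],"roll":0},{"linear":[0,0,0.6],"roll":0},{"linear":[0,0,0.5],"roll":0},{"linear":[0,0,0.2],"roll":0},{"linear":[0,0,0],"roll":0},{"linear":[0,0,0],"roll":0}]'
python3 - <<'E'
from h import *
a=snap('side')[280:400,210:350]
g=np.clip(a.astype(float)*1.8,0,255).astype(np.uint8)
cv2.imwrite("pics/m4.png",cv2.resize(g,(700,600),interpolation=cv2.INTER_CUBIC))
E
```

```text
time_s: 13.77
position: [0.6326, 0.133, 0.0236]
tool_rot: [[0.502, 0.865, 0.0], [0.865, -0.502, 0.0], [0.0, 0.0, -1.0]]
ft_force: [0.7, 0.3, 0.3]
grip_width: 0.0855
gripper_force: 0.0
```

View pics/m4.png

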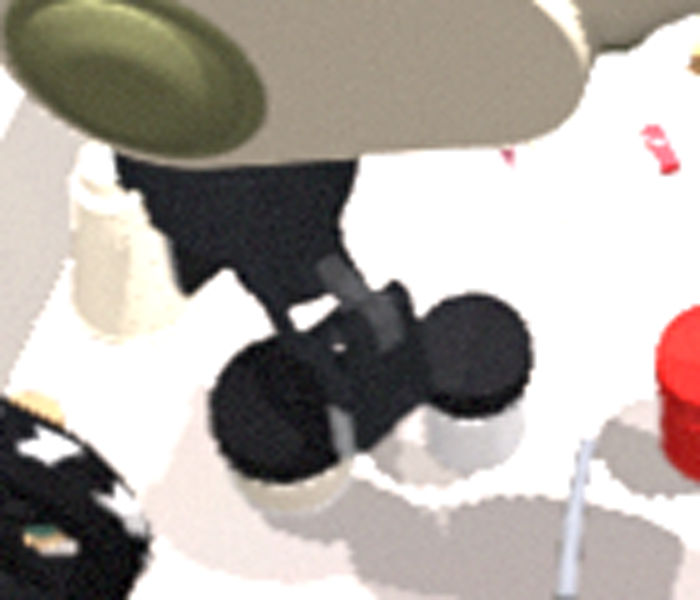

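Side crop: tub cap at (265,362), near finger with its tip at about (279,372) beside the cap, jar at (304,352); not touching.

```bash
python3 - <<'E'
from h import *
for z in (.02,.035,.05,.065,.08): print(z,proj("side",(.589,.158,z)),proj("side",(.594,.155,z)))
E
python3 -m jog '[{"linear":[0,0,0.2],"roll":0},{"linear":[0,0,0.2],"roll":0},{"linear":[0,0,0.1],"roll":0},{"linear":[0,0,0],"roll":0},{"linear":[0,0,0],"roll":0}]'
```

```text
0.02 [285.62788439 383.55436218] [283.58490152 381.43882569]
0.035 [285.10914948 379.44798661] [283.04518333 377.32227456]
0.05 [284.57866145 375.25043238] [282.49326801 373.11458098]
0.065 [284.03600884 370.95857165] [281.92872955 368.81262665]
0.08 [283.48076039 366.56912907] [281.35112153 364.41314661]
time_s: 14.23
position: [0.6321, 0.133, 0.0029]
tool_rot: [[0.501, 0.865, -0.001], [0.865, -0.501, -0.0], [-0.0, -0.0, -1.0]]
ft_force: [0.5, 0.5, 0.4]
grip_width: 0.0853
gripper_force: 0.0
```

```bash
python3 -m jog '[{"linear":[0,0,0.15],"roll":0},{"linear":[0,0,0.17],"roll":0},{"linear":[0,0,0],"roll":0},{"linear":[0,0,0],"roll":0}]'
python3 -m jog '[{"linear":[0,0,0],"roll":0},{"linear":[0,0,0],"roll":0},{"linear":[0,0,0],"roll":0},{"linear":[0,0,0],"roll":0},{"linear":[0,0,0],"roll":0},{"linear":[0,0,0],"roll":0},{"linear":[0,0,0],"roll":0},{"linear":[0,0,0],"roll":0}]' -1 30
python3 -m jog '[{"linear":[0,0,-0.02],"roll":0},{"linear":[0,0,0],"roll":0},{"linear":[0,0,0],"roll":0}]'
python3 -m jog '[{"linear":[0,0,-0.02],"roll":0},{"linear":[0,0,0],"roll":0},{"linear":[0,0,0],"roll":0}]'
python3 -m jog '[{"linear":[0,0,-0.02],"roll":0},{"linear":[0,0,0],"roll":0},{"linear":[0,0,0],"roll":0}]'
```

```text
time_s: 14.57
position: [0.6319, 0.133, -0.0103]
tool_rot: [[0.501, 0.865, -0.001], [0.865, -0.501, -0.0], [-0.001, -0.001, -1.0]]
ft_force: [0.0, -0.6, -0.0]
grip_width: 0.0852
gripper_force: 0.0
time_s: 15.23
position: [0.6325, 0.133, -0.0092]
tool_rot: [[0.501, 0.865, 0.001], [0.865, -0.501, -0.0], [0.0, 0.001, -1.0]]
ft_force: [-1.3, -0.3, 5.0]
grip_width: 0.0549
gripper_force: 31.9
time_s: 15.48
position: [0.6323, 0.133, -0.0091]
tool_rot: [[0.501, 0.865, 0.0], [0.865, -0.501, 0.0], [0.0, 0.0, -1.0]]
ft_force: [1.0, -0.4, 2.2]
grip_width: 0.0551
gripper_force: 31.7
time_s: 15.73
position: [0.6322, 0.133, -0.0082]
tool_rot: [[0.501, 0.865, -0.0], [0.865, -0.501, -0.0], [-0.0, -0.0, -1.0]]
ft_force: [0.7, -0.8, 0.3]
grip_width: 0.0547
gripper_force: 31.7
time_s: 15.98
position: [0.6321, 0.133, -0.0073]
tool_rot: [[0.501, 0.865, -0.0], [0.865, -0.501, 0.0], [-0.0, -0.0, -1.0]]
ft_force: [0.9, -0.3, -0.5]
grip_width: 0.0549
gripper_force: 31.7
```

```bash
for i in 1; do python3 -m jog '[{"linear":[0,0,-0.025],"roll":0},{"linear":[0,0,0],"roll":0},{"linear":[0,0,0],"roll":0}]' | grep -E "posi|ft_"; python3 -m jog '[{"linear":[0,0,-0.025],"roll":0},{"linear":[0,0,0],"roll":0},{"linear":[0,0,0],"roll":0}]'| grep -E "posi|ft_"; python3 -m jog '[{"linear":[0,0,-0.025],"roll":0},{"linear":[0,0,0],"roll":0},{"linear":[0,0,0],"roll":0}]'| grep -E "posi|ft_"; python3 -m jog '[{"linear":[0,0,-0.025],"roll":0},{"linear":[0,0,0],"roll":0},{"linear":[0,0,0],"roll":0}]'| grep -E "posi|ft_"; done
```

```text
position: [0.6322, 0.133, -0.0062]
ft_force: [-0.3, -0.9, 0.1]
position: [0.6321, 0.133, -0.0053]
ft_force: [-0.6, -0.7, -0.1]
position: [0.6319, 0.133, -0.0046]
ft_force: [0.0, 0.2, -3.1]
position: [0.6322, 0.133, -0.0033]
ft_force: [-0.3, -1.0, -2.9]
```

The tub's cap lifted about 4 mm freely before the weight came on, so it is loose (≈1.1 rad). Lower it and tighten clockwise.

```bash
cat > st.py <<'E'
from h import *
s=env.observe();print("T",np.round(s['wrist_torque'],3),"F",np.round(s['ft_force'],1),"yaw",np.degrees(np.arctan2(s['tool_rot'][1][0],s['tool_rot'][0][0])).round(1),"q6",round(float(s['q'][5]),1),"z",round(float(s['position'][2]),4))
E
python3 -m jog '[{"linear":[0,0,0.07],"roll":0},{"linear":[0,0,0.07],"roll":0},{"linear":[0,0,0],"roll":0},{"linear":[0,0,0],"roll":0}]'|grep -E "posi|ft_"; python3 st.py
python3 -m jog '[{"linear":[0,0,0],"roll":1},{"linear":[0,0,0],"roll":1},{"linear":[0,0,0],"roll":1},{"linear":[0,0,0],"roll":1},{"linear":[0,0,0],"roll":1},{"linear":[0,0,0],"roll":1},{"linear":[0,0,0],"roll":0}]'|grep -E "posi|ft_"; python3 st.py
python3 -m jog '[{"linear":[0,0,0],"roll":1},{"linear":[0,0,0],"roll":1},{"linear":[0,0,0],"roll":1},{"linear":[0,0,0],"roll":1},{"linear":[0,0,0],"roll":1},{"linear":[0,0,0],"roll":1},{"linear":[0,0,0],"roll":0}]'|grep -E "posi|ft_"; python3 st.py
```

```text
position: [0.6325, 0.133, -0.0088]
ft_force: [0.7, 1.7, 0.3]
T [ 0.088 -0.188 -0.026] F [0.7 1.7 0.3] yaw 59.9 q6 31.5 z -0.0088
position: [0.6324, 0.133, -0.0088]
ft_force: [0.5, -0.1, -0.4]
T [-0.08  -0.029 -0.019] F [ 0.5 -0.1 -0.4] yaw 29.8 q6 61.6 z -0.0088
position: [0.6323, 0.1329, -0.0088]
ft_force: [-0.6, -0.1, -0.5]
T [-0.019 -0.042 -0.004] F [-0.6 -0.1 -0.5] yaw -0.1 q6 91.5 z -0.0088
```

```bash
python3 -m jog '[{"linear":[0,0,0.025],"roll":0},{"linear":[0,0,0],"roll":0},{"linear":[0,0,0],"roll":0}]'|grep -E "ft_"; python3 st.py
python3 -m jog '[{"linear":[0,0,0],"roll":1},{"linear":[0,0,0],"roll":1},{"linear":[0,0,0],"roll":1},{"linear":[0,0,0],"roll":1},{"linear":[0,0,0],"roll":0}]'|grep -E "ft_"; python3 st.py
python3 -m jog '[{"linear":[0,0,0],"roll":1},{"linear":[0,0,0],"roll":1},{"linear":[0,0,0],"roll":1},{"linear":[0,0,0],"roll":0}]'|grep -E "ft_"; python3 st.py
python3 -m jog '[{"linear":[0,0,-0.025],"roll":0},{"linear":[0,0,-0.025],"roll":0},{"linear":[0,0,0],"roll":0},{"linear":[0,0,0],"roll":0}]'|grep -E "ft_"; python3 st.py
python3 -m jog '[{"linear":[0,0,-0.025],"roll":0},{"linear":[0,0,0],"roll":0},{"linear":[0,0,0],"roll":0}]'|grep -E "ft_"; python3 st.py
```

```text
ft_force: [-1.6, -0.4, 5.4]
T [-0.15   0.244 -0.066] F [-1.6 -0.4  5.4] yaw 0.2 q6 91.2 z -0.0092
ft_force: [-0.5, -0.3, 5.8]
T [ 0.022 -0.04  -0.023] F [-0.5 -0.3  5.8] yaw -20.0 q6 111.4 z -0.0091
ft_force: [0.9, -0.2, 5.7]
T [-0.088 -0.047 -0.014] F [ 0.9 -0.2  5.7] yaw -35.0 q6 126.4 z -0.0092
ft_force: [0.5, 0.2, -1.1]
T [-0.006  0.034 -0.02 ] F [ 0.5  0.2 -1.1] yaw -35.0 q6 126.4 z -0.0083
ft_force: [0.0, -0.3, -2.4]
T [ 0.031  0.016 -0.015] F [ 0.  -0.3 -2.4] yaw -35.0 q6 126.4 z -0.0071
```

Weight now comes on at once: tight. Carry the tub to the tray's near-right slot (0.414, −0.192), diagonal finger line kept.

```bash
python3 -m jog '[{"linear":[0,0,-0.2],"roll":0},{"linear":[0,0,-0.4],"roll":0},{"linear":[0,0,-0.6],"roll":0},{"linear":[0,0,-0.6],"roll":0},{"linear":[0,0,-0.6],"roll":0},{"linear":[0,0,-0.6],"roll":0},{"linear":[0,0,-0.5],"roll":0},{"linear":[0,0,-0.2],"roll":0},{"linear":[0,0,0],"roll":0}]' - 40
python3 -m jog '[{"linear":[0.1,0.3,0],"roll":0},{"linear":[0.1,0.5,0],"roll":0},{"linear":[0,0.7,0],"roll":0},{"linear":[0,0.8,0],"roll":0},{"linear":[0,0.8,0],"roll":0},{"linear":[0,0.8,0],"roll":0},{"linear":[0,0.8,0],"roll":0},{"linear":[0,0.8,0],"roll":0},{"linear":[0,0.8,0],"roll":0},{"linear":[0,0.8,0],"roll":0},{"linear":[0,0.8,0],"roll":0},{"linear":[0,0.8,0],"roll":0}]'
python3 -m jog '[{"linear":[0,0.6,0],"roll":0},{"linear":[0,0.3,0],"roll":0},{"linear":[0,0.18,0],"roll":0},{"linear":[0,0,0],"roll":0},{"linear":[0,0,0],"roll":0},{"linear":[0,0,0],"roll":0}]'; python3 st.py
```

```text
time_s: 20.82
position: [0.633, 0.133, 0.1435]
tool_rot: [[0.819, -0.574, 0.004], [-0.574, -0.819, 0.0], [0.003, -0.002, -1.0]]
ft_force: [-1.3, 0.1, -2.9]
grip_width: 0.0544
gripper_force: 44.8
time_s: 21.82
position: [0.4365, -0.1573, 0.1398]
tool_rot: [[0.818, -0.575, -0.002], [-0.575, -0.818, 0.001], [-0.003, 0.0, -1.0]]
ft_force: [-0.2, -0.3, -2.2]
grip_width: 0.0545
gripper_force: 44.8
time_s: 22.32
position: [0.4141, -0.1911, 0.1408]
tool_rot: [[0.819, -0.574, -0.0], [-0.574, -0.819, 0.001], [-0.001, -0.0, -1.0]]
ft_force: [0.4, 1.3, -2.6]
grip_width: 0.0546
gripper_force: 44.9
T [-0.    -0.011  0.067] F [ 0.4  1.3 -2.6] yaw -35.0 q6 85.3 z 0.1408
```

```bash
python3 -m jog '[{"linear":[0,0,0.2],"roll":0},{"linear":[0,0,0.5],"roll":0},{"linear":[0,0,0.6],"roll":0},{"linear":[0,0,0.6],"roll":0},{"linear":[0,0,0.5],"roll":0},{"linear":[0,0,0.5],"roll":0},{"linear":[0,0,0.3],"roll":0},{"linear":[0,0,0.2],"roll":0},{"linear":[0,0,0.08],"roll":0},{"linear":[0,0,0],"roll":0},{"linear":[0,0,0],"roll":0}]'|grep -E "posi|ft_"
python3 -m jog '[{"linear":[0,0,0.05],"roll":0},{"linear":[0,0,0],"roll":0},{"linear":[0,0,0],"roll":0}]'|grep -E "posi|ft_"
python3 -m jog '[{"linear":[0,0,0.03],"roll":0},{"linear":[0,0,0],"roll":0},{"linear":[0,0,0],"roll":0}]'|grep -E "posi|ft_"
```

```text
position: [0.4144, -0.1918, 0.0023]
ft_force: [-0.8, 0.7, -1.9]
position: [0.4142, -0.1919, 0.0003]
ft_force: [-0.4, -1.3, -3.5]
position: [0.414, -0.1918, -0.0012]
ft_force: [-0.7, 0.1, -2.0]
```

```bash
python3 -m jog '[{"linear":[0,0,0.025],"roll":0},{"linear":[0,0,0],"roll":0},{"linear":[0,0,0],"roll":0}]'|grep -E "posi|ft_"
python3 -m jog '[{"linear":[0,0,0.025],"roll":0},{"linear":[0,0,0],"roll":0},{"linear":[0,0,0],"roll":0}]'|grep -E "posi|ft_"
```

```text
position: [0.4141, -0.1919, -0.0022]
ft_force: [-0.3, -0.4, -1.5]
position: [0.4142, -0.1919, -0.0031]
ft_force: [0.8, 0.4, 2.8]
```

Landed (force turned positive at the tray-floor height). Release and go to the jar at (0.439, −0.009).

```bash
python3 -m jog '[{"linear":[0,0,0],"roll":0},{"linear":[0,0,0],"roll":0},{"linear":[0,0,0],"roll":0},{"linear":[0,0,0],"roll":0},{"linear":[0,0,0],"roll":0},{"linear":[0,0,0],"roll":0},{"linear":[0,0,-0.3],"roll":0},{"linear":[0,0,-0.6],"roll":0},{"linear":[0,0,-0.8],"roll":0},{"linear":[0,0,-0.8],"roll":0},{"linear":[0,0,-0.8],"roll":0},{"linear":[0,0,-0.2],"roll":0}]' 1 30
python3 -m jog '[{"linear":[-0.353,-0.685,0],"roll":0},{"linear":[-0.353,-0.685,0],"roll":0},{"linear":[-0.353,-0.685,0],"roll":0},{"linear":[-0.353,-0.685,0],"roll":0},{"linear":[-0.353,-0.685,0],"roll":0},{"linear":[-0.353,-0.685,0],"roll":0},{"linear":[0,0,0],"roll":0}]'|grep posi
python3 -m jog '[{"linear":[0,0,0],"roll":-1},{"linear":[0,0,0],"roll":-1},{"linear":[0,0,0],"roll":-1},{"linear":[0,0,0],"roll":-1},{"linear":[0,0,0],"roll":-1},{"linear":[0,0,0],"roll":-1},{"linear":[0,0,0],"roll":-1},{"linear":[0,0,0],"roll":-1},{"linear":[0,0,0],"roll":-1},{"linear":[0,0,0],"roll":-1},{"linear":[0,0,0],"roll":-1},{"linear":[0,0,0],"roll":-1}]'|grep posi
python3 -m jog '[{"linear":[0,0,0],"roll":-1},{"linear":[0,0,0],"roll":-1},{"linear":[0,0,0],"roll":-1},{"linear":[0,0,0],"roll":-1},{"linear":[0,0,0],"roll":-1},{"linear":[0,0,0],"roll":-1},{"linear":[0,0,0],"roll":-1},{"linear":[0,0,0],"roll":0},{"linear":[0,0,0],"roll":0}]'|grep posi; python3 st.py; python3 meas.py; python3 -c "
from h import *
S=snap('side');print(dark(S,(387,318)),dark(S,(304,350)))"
```

```text
time_s: 25.23
position: [0.4154, -0.1928, 0.1411]
tool_rot: [[0.819, -0.574, 0.006], [-0.574, -0.819, -0.005], [0.007, 0.001, -1.0]]
ft_force: [-0.3, 0.0, 1.0]
grip_width: 0.0855
gripper_force: 0.0
position: [0.4387, -0.0045, 0.1364]
position: [0.4389, -0.0089, 0.1363]
position: [0.439, -0.0088, 0.1365]
T [-0.004  0.055  0.031] F [0.4 0.7 0.4] yaw 59.8 q6 13.6 z 0.1365
[229.  231.4] 464 [25 24] at 0.062 [0.5694 0.1019 0.062 ] at tray +6 [0.5687 0.1011 0.068 ]
[379.5 312.6] 637 [29 28] at 0.046 [ 0.4165 -0.1913  0.046 ] at tray +6 [ 0.4166 -0.1906  0.052 ]
(((382.6744079589844, 330.7209167480469), 12.107090950012207), 374.5, (372, 319, 23, 21)) (((303.61322021484375, 350.5754699707031), 12.767593383789062), 458.5, (292, 338, 25, 26))
```

```bash
python3 - <<'E'
from h import *
print(plane("side",(386.9,318.07),.06),plane("side",(382.7,330.7),.06))
a=snap('side')[250:400,290:470]
g=np.clip(a.astype(float)*1.6,0,255).astype(np.uint8)
cv2.imwrite("pics/m5.png",cv2.resize(g,(720,600),interpolation=cv2.INTER_CUBIC))
E
```

```text
[ 0.43703947 -0.0060644   0.06      ] [0.43888697 0.02435327 0.06      ]
```

View pics/m5.png

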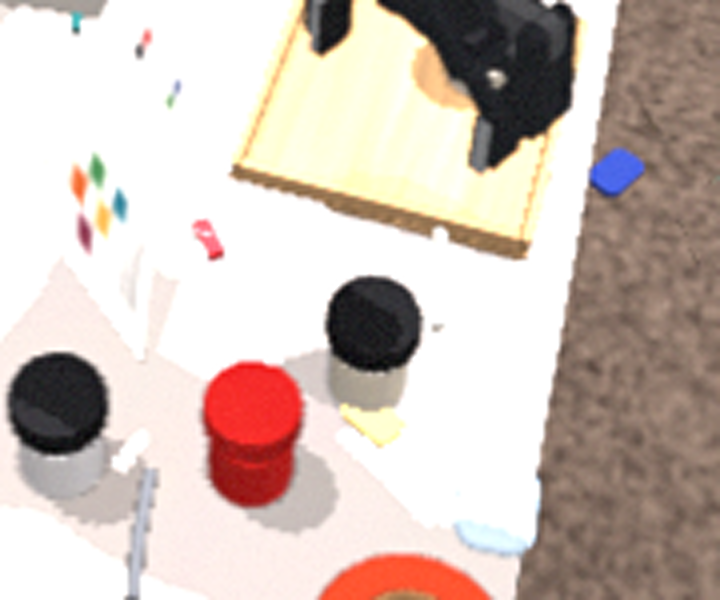

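Side view: the jar was knocked ~3 cm in +y, cap now at (383,331), i.e. (0.4405, 0.0215). It is still upright. Red decoy at (353,350) is clear. Re-aim, descend and grip.

```bash
python3 -m jog '[{"linear":[0.34,-0.175,0],"roll":0},{"linear":[0.34,-0.175,0],"roll":0},{"linear":[0,0,0.3],"roll":0},{"linear":[0,0,0.5],"roll":0},{"linear":[0,0,0.5],"roll":0},{"linear":[0,0,0.5],"roll":0},{"linear":[0,0,0.5],"roll":0},{"linear":[0,0,0.4],"roll":0},{"linear":[0,0,0.3],"roll":0},{"linear":[0,0,0.26],"roll":0},{"linear":[0,0,0],"roll":0},{"linear":[0,0,0],"roll":0}]'|grep -E "posi|ft_"
python3 -m jog '[{"linear":[0,0,0],"roll":0},{"linear":[0,0,0],"roll":0},{"linear":[0,0,0],"roll":0},{"linear":[0,0,0],"roll":0},{"linear":[0,0,0],"roll":0},{"linear":[0,0,0],"roll":0},{"linear":[0,0,0],"roll":0},{"linear":[0,0,0],"roll":0}]' -1 30|grep -E "posi|ft_|gri"
python3 -m jog '[{"linear":[0,0,-0.04],"roll":0},{"linear":[0,0,0],"roll":0},{"linear":[0,0,0],"roll":0}]'|grep -E "posi|ft_"
python3 -m jog '[{"linear":[0,0,-0.025],"roll":0},{"linear":[0,0,0],"roll":0},{"linear":[0,0,0],"roll":0}]'|grep -E "posi|ft_"
python3 -m jog '[{"linear":[0,0,-0.025],"roll":0},{"linear":[0,0,0],"roll":0},{"linear":[0,0,0],"roll":0}]'|grep -E "posi|ft_"
python3 -m jog '[{"linear":[0,0,-0.025],"roll":0},{"linear":[0,0,0],"roll":0},{"linear":[0,0,0],"roll":0}]'|grep -E "posi|ft_"
```

```text
position: [0.4405, 0.022, 0.0062]
ft_force: [-0.7, -0.4, -0.1]
position: [0.4408, 0.0221, 0.0069]
ft_force: [-1.1, 1.0, 5.6]
grip_width: 0.045
gripper_force: 31.2
position: [0.4407, 0.022, 0.0081]
ft_force: [0.6, -0.5, -0.3]
position: [0.4407, 0.022, 0.009]
ft_force: [-0.4, 0.3, 0.2]
position: [0.4407, 0.022, 0.01]
ft_force: [-0.2, -0.6, -0.6]
position: [0.4405, 0.022, 0.0109]
ft_force: [0.6, -0.1, -1.5]
```

```bash
python3 -m jog '[{"linear":[0,0,-0.025],"roll":0},{"linear":[0,0,0],"roll":0},{"linear":[0,0,0],"roll":0}]'|grep -E "posi|ft_"
python3 -m jog '[{"linear":[0,0,-0.025],"roll":0},{"linear":[0,0,0],"roll":0},{"linear":[0,0,0],"roll":0}]'|grep -E "posi|ft_"
python3 -m jog '[{"linear":[0,0,-0.025],"roll":0},{"linear":[0,0,0],"roll":0},{"linear":[0,0,0],"roll":0}]'|grep -E "posi|ft_"
```

```text
position: [0.4404, 0.022, 0.0118]
ft_force: [0.2, -0.5, -3.5]
position: [0.4406, 0.022, 0.0129]
ft_force: [-0.2, 0.4, -2.5]
position: [0.4407, 0.022, 0.014]
ft_force: [-0.9, -0.2, -2.6]
```

Loose too (~3.5 mm of play). Lower and tighten by 95°.

```bash
python3 -m jog '[{"linear":[0,0,0.09],"roll":0},{"linear":[0,0,0.09],"roll":0},{"linear":[0,0,0],"roll":0},{"linear":[0,0,0],"roll":0}]'|grep -E "posi|ft_"
python3 -m jog '[{"linear":[0,0,0],"roll":1},{"linear":[0,0,0],"roll":1},{"linear":[0,0,0],"roll":1},{"linear":[0,0,0],"roll":1},{"linear":[0,0,0],"roll":1},{"linear":[0,0,0],"roll":1},{"linear":[0,0,0],"roll":1},{"linear":[0,0,0],"roll":1},{"linear":[0,0,0],"roll":1},{"linear":[0,0,0],"roll":1},{"linear":[0,0,0],"roll":0}]'|grep -E "posi|ft_"; python3 st.py
python3 -m jog '[{"linear":[0,0,0],"roll":1},{"linear":[0,0,0],"roll":1},{"linear":[0,0,0],"roll":1},{"linear":[0,0,0],"roll":1},{"linear":[0,0,0],"roll":1},{"linear":[0,0,0],"roll":1},{"linear":[0,0,0],"roll":1},{"linear":[0,0,0],"roll":1},{"linear":[0,0,0],"roll":1},{"linear":[0,0,0],"roll":0}]'|grep -E "posi|ft_"; python3 st.py
python3 -m jog '[{"linear":[0,0,-0.035],"roll":0},{"linear":[0,0,0],"roll":0},{"linear":[0,0,0],"roll":0}]'|grep -E "posi|ft_"
python3 -m jog '[{"linear":[0,0,-0.025],"roll":0},{"linear":[0,0,0],"roll":0},{"linear":[0,0,0],"roll":0}]'|grep -E "posi|ft_"
python3 -m jog '[{"linear":[0,0,-0.025],"roll":0},{"linear":[0,0,0],"roll":0},{"linear":[0,0,0],"roll":0}]'|grep -E "posi|ft_|wid"
```

```text
position: [0.4408, 0.022, 0.0069]
ft_force: [-1.3, 0.0, 5.8]
position: [0.4414, 0.0215, 0.0069]
ft_force: [0.8, -1.5, 1.8]
T [-0.462 -0.177 -0.01 ] F [ 0.8 -1.5  1.8] yaw 9.8 q6 67.7 z 0.0069
position: [0.4413, 0.0216, 0.0069]
ft_force: [1.1, -2.2, 3.9]
T [-0.417 -0.022  0.048] F [ 1.1 -2.2  3.9] yaw -35.1 q6 112.5 z 0.0069
position: [0.4402, 0.0223, 0.0079]
ft_force: [0.8, -0.4, -1.7]
position: [0.4404, 0.0221, 0.009]
ft_force: [-0.5, 0.1, -3.4]
position: [0.4406, 0.022, 0.0101]
ft_force: [0.6, -0.5, -2.8]
grip_width: 0.0449
```

Tight now. Carry it to the near-left slot (0.418, −0.122), turning so the fingers open along x, clear of the tub.

```bash
python3 -m jog '[{"linear":[0,0,-0.2],"roll":0},{"linear":[0,0,-0.4],"roll":0},{"linear":[0,0,-0.5],"roll":0},{"linear":[0,0,-0.5],"roll":0},{"linear":[0,0,-0.3],"roll":0},{"linear":[0.2,0.41,0],"roll":0},{"linear":[0.35,0.7175,0],"roll":0},{"linear":[0.35,0.7175,0],"roll":0},{"linear":[0.35,0.7175,0],"roll":0},{"linear":[0.25,0.5125,0],"roll":0},{"linear":[0.1,0.205,0],"roll":0},{"linear":[0,0,0],"roll":0}]' - 40|grep -E "posi|ft_"
python3 -m jog '[{"linear":[0,0,0],"roll":-1},{"linear":[0,0,0],"roll":-1},{"linear":[0,0,0],"roll":-1},{"linear":[0,0,0],"roll":-1},{"linear":[0,0,0],"roll":-1},{"linear":[0,0,0],"roll":-1},{"linear":[0,0,0],"roll":-1},{"linear":[0,0,0],"roll":-1},{"linear":[0,0,0],"roll":-1},{"linear":[0,0,0],"roll":-1},{"linear":[0,0,0],"roll":-1},{"linear":[0,0,0],"roll":-1}]'|grep -E "posi|ft_"
python3 -m jog '[{"linear":[0,0,0],"roll":-1},{"linear":[0,0,0],"roll":-1},{"linear":[0,0,0],"roll":-1},{"linear":[0,0,0],"roll":-1},{"linear":[0,0,0],"roll":-1},{"linear":[0,0,0],"roll":-1},{"linear":[0,0,0],"roll":-1},{"linear":[0,0,0],"roll":-1},{"linear":[0,0,0],"roll":0},{"linear":[0,0,0],"roll":0}]'|grep -E "posi|ft_|wid"; python3 st.py
```

```text
position: [0.4175, -0.1237, 0.0865]
ft_force: [-0.5, 0.3, -2.3]
position: [0.4176, -0.1206, 0.0863]
ft_force: [0.1, -1.0, -3.5]
position: [0.4177, -0.1211, 0.0863]
ft_force: [-0.1, 0.1, -2.2]
grip_width: 0.0445
T [0.015 0.018 0.001] F [-0.1  0.1 -2.2] yaw 64.8 q6 -6.7 z 0.0863
```

```bash
python3 -m jog '[{"linear":[0,0,0.3],"roll":0},{"linear":[0,0,0.4],"roll":0},{"linear":[0,0,0.4],"roll":0},{"linear":[0,0,0.3],"roll":0},{"linear":[0,0,0.2],"roll":0},{"linear":[0,0,0.14],"roll":0},{"linear":[0,0,0],"roll":0},{"linear":[0,0,0],"roll":0}]'|grep -E "posi|ft_"
python3 -m jog '[{"linear":[0,0,0.03],"roll":0},{"linear":[0,0,0],"roll":0},{"linear":[0,0,0],"roll":0}]'|grep -E "posi|ft_"
python3 -m jog '[{"linear":[0,0,0.025],"roll":0},{"linear":[0,0,0],"roll":0},{"linear":[0,0,0],"roll":0}]'|grep -E "posi|ft_"
python3 -m jog '[{"linear":[0,0,0.025],"roll":0},{"linear":[0,0,0],"roll":0},{"linear":[0,0,0],"roll":0}]'|grep -E "posi|ft_"
```

```text
position: [0.4178, -0.1221, 0.0168]
ft_force: [0.5, -0.1, -3.0]
position: [0.4178, -0.1222, 0.0157]
ft_force: [0.4, -0.3, -2.4]
position: [0.4176, -0.1222, 0.0144]
ft_force: [-0.1, 0.3, -4.4]
position: [0.4177, -0.1222, 0.0134]
ft_force: [-0.8, 0.1, -1.0]
```

```bash
python3 -m jog '[{"linear":[0,0,0.02],"roll":0},{"linear":[0,0,0],"roll":0}]'|grep -E "posi|ft_"
python3 -m jog '[{"linear":[0,0,0],"roll":0},{"linear":[0,0,0],"roll":0},{"linear":[0,0,0],"roll":0},{"linear":[0,0,0],"roll":0},{"linear":[0,0,0],"roll":0},{"linear":[0,0,-0.3],"roll":0},{"linear":[0,0,-0.6],"roll":0},{"linear":[0,0,-0.8],"roll":0},{"linear":[0,0,-0.8],"roll":0},{"linear":[0,0,-0.7],"roll":0},{"linear":[0,0,0],"roll":0}]' 0.55 30|grep -E "posi|ft_|wid"
python3 -m jog '[{"linear":[0.668,0.107,0],"roll":0},{"linear":[0.668,0.107,0],"roll":0},{"linear":[0.668,0.107,0],"roll":0},{"linear":[0.668,0.107,0],"roll":0},{"linear":[0.668,0.107,0],"roll":0},{"linear":[0.668,0.107,0],"roll":0},{"linear":[0.668,0.107,0],"roll":0},{"linear":[0.668,0.107,0],"roll":0},{"linear":[0.668,0.107,0],"roll":0},{"linear":[0.668,0.107,0],"roll":0},{"linear":[0,0,0],"roll":0},{"linear":[0,0,0],"roll":0}]' 1|grep -E "posi|ft_"; python3 st.py; python3 meas.py;python3 -c "
from h import *
S=snap('side');print(dark(S,(304,350)))"
```

```text
position: [0.4176, -0.1222, 0.013]
ft_force: [-2.2, 1.1, 7.0]
position: [0.4197, -0.1233, 0.1452]
ft_force: [0.1, -0.4, 0.4]
grip_width: 0.0663
position: [0.5695, 0.1026, 0.1394]
ft_force: [0.4, 0.4, -1.2]
T [ 0.093  0.036 -0.077] F [ 0.4  0.4 -1.2] yaw 65.0 q6 23.5 z 0.1394
[379.5 312.6] 637 [29 28] at 0.046 [ 0.4166 -0.1914  0.046 ] at tray +6 [ 0.4167 -0.1907  0.052 ]
[344.7 312.1] 424 [24 23] at 0.062 [ 0.417  -0.1227  0.062 ] at tray +6 [ 0.4171 -0.1223  0.068 ]
(((303.639404296875, 350.82440185546875), 12.602928161621094), 440.5, (293, 339, 23, 25))
```

Both placed as intended, and the third jar has not moved. Grip and tug it.

```bash
python3 -m jog '[{"linear":[0,0,0.3],"roll":0},{"linear":[0,0,0.5],"roll":0},{"linear":[0,0,0.5],"roll":0},{"linear":[0,0,0.5],"roll":0},{"linear":[0,0,0.5],"roll":0},{"linear":[0,0,0.4],"roll":0},{"linear":[0,0,0.3],"roll":0},{"linear":[0,0,0.33],"roll":0},{"linear":[0,0,0],"roll":0},{"linear":[0,0,0],"roll":0}]'|grep -E "posi|ft_"
python3 -m jog '[{"linear":[0,0,0],"roll":0},{"linear":[0,0,0],"roll":0},{"linear":[0,0,0],"roll":0},{"linear":[0,0,0],"roll":0},{"linear":[0,0,0],"roll":0},{"linear":[0,0,0],"roll":0},{"linear":[0,0,0],"roll":0},{"linear":[0,0,0],"roll":0}]' -1 30|grep -E "posi|ft_|gri"
python3 -m jog '[{"linear":[0,0,-0.04],"roll":0},{"linear":[0,0,0],"roll":0},{"linear":[0,0,0],"roll":0}]'|grep -E "posi|ft_"
python3 -m jog '[{"linear":[0,0,-0.025],"roll":0},{"linear":[0,0,0],"roll":0},{"linear":[0,0,0],"roll":0}]'|grep -E "posi|ft_"
python3 -m jog '[{"linear":[0,0,-0.025],"roll":0},{"linear":[0,0,0],"roll":0},{"linear":[0,0,0],"roll":0}]'|grep -E "posi|ft_"
python3 -m jog '[{"linear":[0,0,-0.025],"roll":0},{"linear":[0,0,0],"roll":0},{"linear":[0,0,0],"roll":0}]'|grep -E "posi|ft_"
```

```text
position: [0.5692, 0.1009, 0.0073]
ft_force: [0.7, 0.3, 0.2]
position: [0.5699, 0.1018, 0.0081]
ft_force: [-2.4, 0.2, 6.7]
grip_width: 0.0446
gripper_force: 31.0
position: [0.5698, 0.1017, 0.0089]
ft_force: [0.6, -1.0, -0.7]
position: [0.5697, 0.1017, 0.0099]
ft_force: [1.3, -0.4, -0.9]
position: [0.5697, 0.1017, 0.011]
ft_force: [1.2, 0.1, -0.7]
position: [0.5691, 0.1018, 0.0116]
ft_force: [-0.2, 1.3, -2.4]
```

This one has about 3 mm of play, also loose. Tighten it.

```bash
python3 -m jog '[{"linear":[0,0,0.05],"roll":0},{"linear":[0,0,0.055],"roll":0},{"linear":[0,0,0],"roll":0},{"linear":[0,0,0],"roll":0}]'|grep -E "posi|ft_"
python3 -m jog '[{"linear":[0,0,0],"roll":1},{"linear":[0,0,0],"roll":1},{"linear":[0,0,0],"roll":1},{"linear":[0,0,0],"roll":1},{"linear":[0,0,0],"roll":1},{"linear":[0,0,0],"roll":1},{"linear":[0,0,0],"roll":1},{"linear":[0,0,0],"roll":1},{"linear":[0,0,0],"roll":1},{"linear":[0,0,0],"roll":1},{"linear":[0,0,0],"roll":0}]'|grep -E "posi|ft_"; python3 st.py
python3 -m jog '[{"linear":[0,0,0],"roll":1},{"linear":[0,0,0],"roll":1},{"linear":[0,0,0],"roll":1},{"linear":[0,0,0],"roll":1},{"linear":[0,0,0],"roll":1},{"linear":[0,0,0],"roll":1},{"linear":[0,0,0],"roll":1},{"linear":[0,0,0],"roll":1},{"linear":[0,0,0],"roll":1},{"linear":[0,0,0],"roll":0}]'|grep -E "posi|ft_"; python3 st.py
python3 -m jog '[{"linear":[0,0,-0.035],"roll":0},{"linear":[0,0,0],"roll":0},{"linear":[0,0,0],"roll":0}]'|grep -E "posi|ft_"
python3 -m jog '[{"linear":[0,0,-0.025],"roll":0},{"linear":[0,0,0],"roll":0},{"linear":[0,0,0],"roll":0}]'|grep -E "posi|ft_"
python3 -m jog '[{"linear":[0,0,-0.025],"roll":0},{"linear":[0,0,0],"roll":0},{"linear":[0,0,0],"roll":0}]'|grep -E "posi|ft_|wid"
```

```text
position: [0.5693, 0.1019, 0.0082]
ft_force: [-2.5, 0.6, 7.4]
position: [0.5703, 0.102, 0.0082]
ft_force: [0.3, 2.3, 4.5]
T [ 0.257 -0.131  0.   ] F [0.3 2.3 4.5] yaw 14.8 q6 73.7 z 0.0082
position: [0.5703, 0.1012, 0.0082]
ft_force: [1.8, -1.6, 4.6]
T [-0.384 -0.148  0.059] F [ 1.8 -1.6  4.6] yaw -30.1 q6 118.5 z 0.0082
position: [0.5693, 0.1019, 0.0088]
ft_force: [1.1, 0.3, -1.2]
position: [0.5693, 0.1019, 0.0098]
ft_force: [0.1, -0.6, -2.4]
position: [0.5696, 0.1018, 0.0111]
ft_force: [0.2, 0.5, -2.2]
grip_width: 0.045
```

```bash
python3 -m jog '[{"linear":[0,0,-0.2],"roll":0},{"linear":[0,0,-0.4],"roll":0},{"linear":[0,0,-0.6],"roll":0},{"linear":[0,0,-0.6],"roll":0},{"linear":[0,0,-0.6],"roll":0},{"linear":[0,0,-0.6],"roll":0},{"linear":[0,0,-0.4],"roll":0},{"linear":[0,0,-0.1],"roll":0},{"linear":[0,0,0],"roll":0}]' - 40|grep -E "posi|ft_"
python3 -m jog '[{"linear":[0.0535,0.2975,0],"roll":0},{"linear":[0.107,0.595,0],"roll":0},{"linear":[0.107,0.595,0],"roll":0},{"linear":[0.107,0.595,0],"roll":0},{"linear":[0.107,0.595,0],"roll":0},{"linear":[0.107,0.595,0],"roll":0},{"linear":[0.107,0.595,0],"roll":0},{"linear":[0.107,0.595,0],"roll":0},{"linear":[0.107,0.595,0],"roll":0},{"linear":[0.107,0.595,0],"roll":0},{"linear":[0.0535,0.2975,0],"roll":0},{"linear":[0,0,0],"roll":0}]'|grep -E "posi|ft_"
python3 -m jog '[{"linear":[0,0,0],"roll":-1},{"linear":[0,0,0],"roll":-1},{"linear":[0,0,0],"roll":-1},{"linear":[0,0,0],"roll":-1},{"linear":[0,0,0],"roll":-1},{"linear":[0,0,0],"roll":-1},{"linear":[0,0,0],"roll":0},{"linear":[0,0,0],"roll":0},{"linear":[0,0,0],"roll":0}]'|grep -E "posi|ft_|wid"; python3 st.py
```

```text
position: [0.5699, 0.1018, 0.1523]
ft_force: [0.4, 0.4, -3.0]
position: [0.486, -0.1276, 0.15]
ft_force: [0.6, 0.3, -2.6]
position: [0.4873, -0.1252, 0.1508]
ft_force: [-0.1, -0.2, -2.6]
grip_width: 0.0444
T [ 0.062 -0.018  0.047] F [-0.1 -0.2 -2.6] yaw -0.2 q6 62.3 z 0.1508
```

```bash
python3 -m jog '[{"linear":[0,0,0.3],"roll":0},{"linear":[0,0,0.5],"roll":0},{"linear":[0,0,0.6],"roll":0},{"linear":[0,0,0.6],"roll":0},{"linear":[0,0,0.5],"roll":0},{"linear":[0,0,0.4],"roll":0},{"linear":[0,0,0.3],"roll":0},{"linear":[0,0,0.12],"roll":0},{"linear":[0,0,0],"roll":0},{"linear":[0,0,0],"roll":0}]'|grep -E "posi|ft_"
python3 -m jog '[{"linear":[0,0,0.025],"roll":0},{"linear":[0,0,0],"roll":0},{"linear":[0,0,0],"roll":0}]'|grep -E "posi|ft_"
python3 -m jog '[{"linear":[0,0,0.025],"roll":0},{"linear":[0,0,0],"roll":0},{"linear":[0,0,0],"roll":0}]'|grep -E "posi|ft_"
python3 -m jog '[{"linear":[0,0,0.025],"roll":0},{"linear":[0,0,0],"roll":0},{"linear":[0,0,0],"roll":0}]'|grep -E "posi|ft_"
```

```text
position: [0.4877, -0.1257, 0.0187]
ft_force: [0.7, -0.3, -3.6]
position: [0.4877, -0.1258, 0.0179]
ft_force: [0.4, -0.2, -2.1]
position: [0.4874, -0.1257, 0.0164]
ft_force: [-0.5, 0.7, -2.0]
position: [0.4874, -0.1257, 0.0153]
ft_force: [0.1, -0.0, -2.3]
```

```bash
python3 -m jog '[{"linear":[0,0,0.025],"roll":0},{"linear":[0,0,0],"roll":0},{"linear":[0,0,0],"roll":0}]'|grep -E "posi|ft_"
python3 -m jog '[{"linear":[0,0,0.02],"roll":0},{"linear":[0,0,0],"roll":0},{"linear":[0,0,0],"roll":0}]'|grep -E "posi|ft_"
python3 -m jog '[{"linear":[0,0,0],"roll":0},{"linear":[0,0,0],"roll":0},{"linear":[0,0,0],"roll":0},{"linear":[0,0,0],"roll":0},{"linear":[0,0,0],"roll":0},{"linear":[0,0,-0.3],"roll":0},{"linear":[0,0,-0.6],"roll":0},{"linear":[0,0,-0.8],"roll":0},{"linear":[0,0,-0.9],"roll":0},{"linear":[0,0,-0.9],"roll":0},{"linear":[0,0,-0.9],"roll":0},{"linear":[0,0,-0.9],"roll":0}]' 0.55 30|grep -E "posi|ft_|wid"
python3 -m jog '[{"linear":[0,0,-0.6],"roll":0},{"linear":[0.445,0.366,0],"roll":0},{"linear":[0.445,0.366,0],"roll":0},{"linear":[0.445,0.366,0],"roll":0},{"linear":[0.445,0.366,0],"roll":0},{"linear":[0.445,0.366,0],"roll":0},{"linear":[0.445,0.366,0],"roll":0},{"linear":[0.445,0.366,0],"roll":0},{"linear":[0.445,0.366,0],"roll":0},{"linear":[0,0,0],"roll":0},{"linear":[0,0,0],"roll":0}]' 1|grep -E "posi|ft_"; python3 st.py
python3 - <<'E'
from h import *
a=snap('side')[150:330,290:450]
cv2.imwrite("pics/m6.png",cv2.resize(a,(533,600),interpolation=cv2.INTER_CUBIC))
E
```

```text
position: [0.4874, -0.1256, 0.0144]
ft_force: [0.2, 1.4, 0.2]
position: [0.4877, -0.1256, 0.0142]
ft_force: [-1.1, 2.8, 6.3]
position: [0.487, -0.1255, 0.2274]
ft_force: [1.1, -0.2, 0.4]
grip_width: 0.0662
position: [0.6298, -0.2434, 0.2482]
ft_force: [0.3, 1.4, -0.7]
T [ 0.018  0.004 -0.017] F [ 0.3  1.4 -0.7] yaw -0.1 q6 58.9 z 0.2482
```

View pics/m6.png

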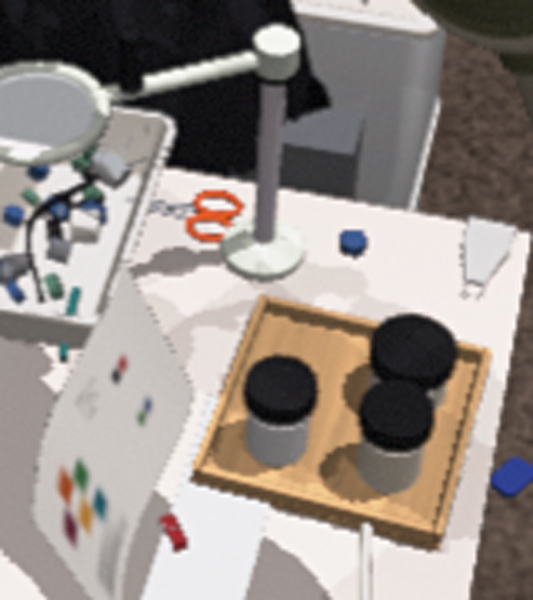

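All three stand upright in the tray (side crop: caps at (374,266), (409,274), (414,254) full-frame), and the lens hangs over the grey tray. Now grip the pin again and swing back.

```bash
python3 -m jog '[{"linear":[0.02,-0.03,0.5],"roll":0},{"linear":[0,0,0.5],"roll":0},{"linear":[0,0,0.5],"roll":0},{"linear":[0,0,0.42],"roll":0},{"linear":[0,0,0],"roll":0},{"linear":[0,0,0],"roll":0}]'|grep -E "posi|ft_"
python3 -m jog '[{"linear":[0,0,0],"roll":0},{"linear":[0,0,0],"roll":0},{"linear":[0,0,0],"roll":0},{"linear":[0,0,0],"roll":0},{"linear":[0,0,0],"roll":0},{"linear":[0,0,0],"roll":0},{"linear":[0,0,0],"roll":0},{"linear":[0,0,0],"roll":0},{"linear":[0,0,0],"roll":0},{"linear":[0,0,0],"roll":0}]' -1 25
```

```text
position: [0.6299, -0.2411, 0.1732]
ft_force: [0.4, 0.2, 0.4]
time_s: 53.62
position: [0.6306, -0.2417, 0.173]
tool_rot: [[1.0, -0.001, 0.0], [-0.001, -1.0, -0.0], [0.0, 0.0, -1.0]]
ft_force: [0.2, 0.6, 3.5]
grip_width: 0.012
gripper_force: 24.2
```

```bash
python3 -m jog '[{"linear":[-0.12,-0.182,0],"roll":0},{"linear":[-0.136,-0.171,0],"roll":0},{"linear":[-0.15,-0.158,0],"roll":0},{"linear":[-0.163,-0.144,0],"roll":0},{"linear":[-0.175,-0.13,0],"roll":0},{"linear":[-0.186,-0.114,0],"roll":0},{"linear":[0,0,0],"roll":0},{"linear":[0,0,0],"roll":0}]'|grep -E "posi|ft_|gri"
python3 -m jog '[{"linear":[-0.195,-0.097,0],"roll":0},{"linear":[-0.203,-0.08,0],"roll":0},{"linear":[-0.209,-0.062,0],"roll":0},{"linear":[-0.214,-0.043,0],"roll":0},{"linear":[0,0,0],"roll":0},{"linear":[0,0,0],"roll":0}]'|grep -E "posi|ft_|gri"
```

```text
position: [0.5932, -0.2058, 0.1728]
ft_force: [0.6, -0.1, 0.7]
grip_width: 0.0002
gripper_force: 0.0
position: [0.5606, -0.1947, 0.1727]
ft_force: [-0.2, -0.2, -0.0]
grip_width: -0.0003
gripper_force: 0.0
```

The pin slipped out of the pads. Open (away from the pin), rise, and locate the arm again.

```bash
python3 -m jog '[{"linear":[0,0,-0.5],"roll":0},{"linear":[0,0,-0.5],"roll":0},{"linear":[0,0,-0.5],"roll":0},{"linear":[0,0,-0.5],"roll":0},{"linear":[-0.5,-0.5,0],"roll":0},{"linear":[-0.5,-0.5,0],"roll":0},{"linear":[-0.5,-0.5,0],"roll":0},{"linear":[-0.5,-0.8,0],"roll":0},{"linear":[-0.5,-0.8,0],"roll":0},{"linear":[-0.5,-0.8,0],"roll":0},{"linear":[-0.5,-0.8,0],"roll":0},{"linear":[0,-0.8,0],"roll":0}]' 1 30|grep -E "posi|ft_"
python3 - <<'E'
from h import *
a=snap('side')[130:230,270:400];b=snap('top')[150:280,380:480]
g=lambda x:np.clip(x.astype(float)*1.7,0,255).astype(np.uint8)
cv2.imwrite("pics/m7.png",np.hstack([cv2.resize(g(a),(455,350),interpolation=2),cv2.resize(g(b),(270,350),interpolation=2)]))
E
```

```text
position: [0.4185, 0.0271, 0.2532]
ft_force: [1.0, -0.5, 0.1]
```

View pics/m7.png

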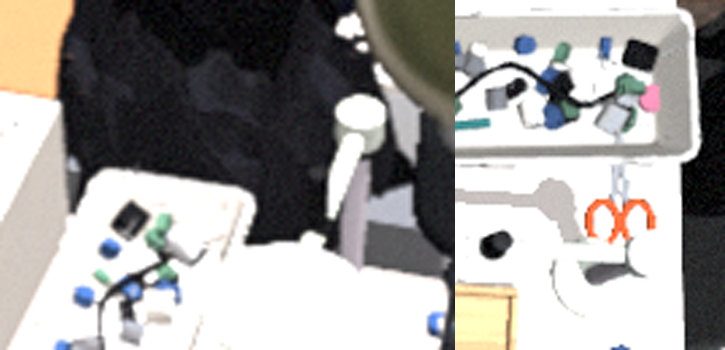

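Now the arm points to +y from the post: pin at about top px (395,240), post at (449,246). It was pushed part of the way round. Measure the pin exactly and re-grip.

```bash
python3 - <<'E'
from h import *
T=snap('top')
(c,r),a,b=dark(T,(395,240),10,70); print(c,r,a,b)
m=np.zeros(T.shape[:2],np.uint8);m[b[1]:b[1]+b[3],b[0]:b[0]+b[2]]=(T.max(2)<70)[b[1]:b[1]+b[3],b[0]:b[0]+b[2]]
M=cv2.moments(m,True);u=(M['m10']/M['m00'],M['m01']/M['m00']);print(u)
for z in(.205,.215,.226): p=plane("top",u,z);print(p,np.hypot(p[0]-.538,p[1]+.3))
T0=cv2.imread("pics/top0.png");(c,r),a,b=dark(T0,(411,282),9,70);print("orig",c,r,a,b,plane("top",c,.205))
E
```

```text
(394.6538391113281, 240.42308044433594) 5.869747161865234 71.0 (389, 236, 12, 10)
(394.5581395348837, 240.65116279069767)
[ 0.54082948 -0.19805568  0.205     ] 0.10198358318652259
[ 0.53980312 -0.1966137   0.215     ] 0.10340202223317632
[ 0.53867412 -0.19502753  0.226     ] 0.10497463702380828
orig (409.6538391113281, 281.4230651855469) 5.869740962982178 73.0 (404, 278, 12, 9) [ 0.47191594 -0.22345028  0.205     ]
```

```bash
python3 -m jog '[{"linear":[0.383,0.706,0],"roll":0},{"linear":[0.383,0.706,0],"roll":0},{"linear":[0.383,0.706,0],"roll":0},{"linear":[0.383,0.706,0],"roll":0},{"linear":[0.383,0.706,0],"roll":0},{"linear":[0.383,0.706,0],"roll":0},{"linear":[0.383,0.706,0],"roll":0},{"linear":[0.383,0.706,0],"roll":0},{"linear":[0,0,0],"roll":0},{"linear":[0,0,0],"roll":0}]'|grep posi
python3 -m jog '[{"linear":[0,0,0],"roll":-1},{"linear":[0,0,0],"roll":-1},{"linear":[0,0,0],"roll":-1},{"linear":[0,0,0],"roll":-1},{"linear":[0,0,0],"roll":-1},{"linear":[0,0,0],"roll":-1},{"linear":[0,0,0],"roll":-1},{"linear":[0,0,0],"roll":-1},{"linear":[0,0,0],"roll":-1},{"linear":[0,0,0],"roll":-1},{"linear":[0,0,0],"roll":-1}]'|grep posi
python3 -m jog '[{"linear":[0,0,0],"roll":-1},{"linear":[0,0,0],"roll":-1},{"linear":[0,0,0],"roll":-1},{"linear":[0,0,0],"roll":-1},{"linear":[0,0,0],"roll":-1},{"linear":[0,0,0],"roll":-1},{"linear":[0,0,0],"roll":-1},{"linear":[0,0,0],"roll":-1},{"linear":[0,0,0],"roll":-1},{"linear":[0,0,0],"roll":-1},{"linear":[0,0,0],"roll":0},{"linear":[0,0,0],"roll":0}]'|grep posi; python3 st.py
```

```text
position: [0.5433, -0.2029, 0.2513]
position: [0.5428, -0.2002, 0.2528]
position: [0.5429, -0.2002, 0.2528]
T [-0.03   0.035  0.004] F [-0.4  0.4 -0.1] yaw 104.8 q6 -46.8 z 0.2528
```

```bash
python3 -m jog '[{"linear":[0,0,0.5],"roll":0},{"linear":[0,0,0.5],"roll":0},{"linear":[0,0,0.5],"roll":0},{"linear":[0,0,0.4],"roll":0},{"linear":[0,0,0.13],"roll":0},{"linear":[0,0,0],"roll":0},{"linear":[0,0,0],"roll":0}]'|grep -E "posi|ft_"
python3 -m jog '[{"linear":[0,0,0],"roll":0},{"linear":[0,0,0],"roll":0},{"linear":[0,0,0],"roll":0},{"linear":[0,0,0],"roll":0},{"linear":[0,0,0],"roll":0},{"linear":[0,0,0],"roll":0},{"linear":[0,0,0],"roll":0},{"linear":[0,0,0],"roll":0},{"linear":[0,0,0],"roll":0},{"linear":[0,0,0],"roll":0}]' -1 25
```

```text
position: [0.5433, -0.2005, 0.1723]
ft_force: [-0.4, 0.9, 0.2]
time_s: 60.1
position: [0.543, -0.2005, 0.1718]
tool_rot: [[-0.258, 0.966, 0.0], [0.966, 0.258, -0.0], [-0.0, 0.0, -1.0]]
ft_force: [-1.8, -0.9, 3.8]
grip_width: 0.0128
gripper_force: 25.1
```

```bash
python3 -m jog '[{"linear":[0.047,-0.213,0],"roll":0},{"linear":[0.028,-0.216,0],"roll":0},{"linear":[0.01,-0.218,0],"roll":0},{"linear":[-0.01,-0.218,0],"roll":0},{"linear":[-0.028,-0.216,0],"roll":0},{"linear":[-0.047,-0.213,0],"roll":0},{"linear":[0,0,0],"roll":0},{"linear":[0,0,0],"roll":0}]'
python3 - <<'E'
from h import *
S=snap('side')
print("want lens px", [proj("side",(.451+dx,-.159+dy,.18)) for dx,dy in((0,0),(.02,0),(0,.02))])
cv2.imwrite("pics/m8.png",cv2.resize(S[150:330,320:480],(533,600),interpolation=2))
E
```

```text
time_s: 60.77
position: [0.492, -0.2129, 0.1716]
tool_rot: [[-0.257, 0.966, -0.002], [0.966, 0.257, 0.002], [0.002, -0.001, -1.0]]
ft_force: [-5.3, 4.7, 5.0]
grip_width: 0.0131
gripper_force: 25.6
want lens px [array([400.13001659, 218.38198277]), array([390.02020043, 216.48525301]), array([398.20431533, 225.37114581])]
```

View pics/m8.png

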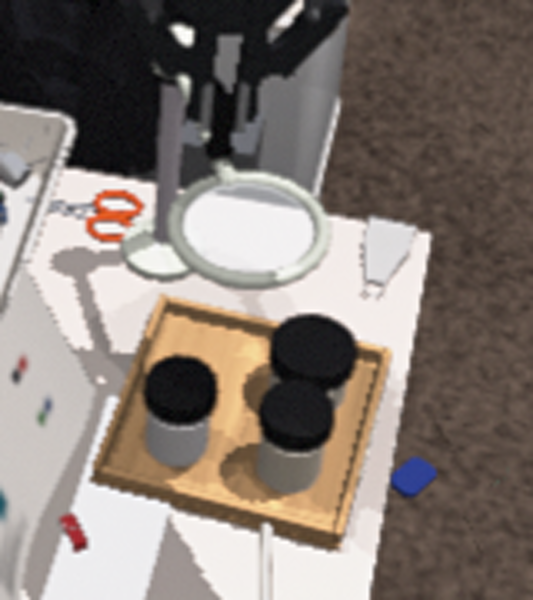

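Lens at side px (395,218), wanted (400,218): about 10 mm more, i.e. 3.5°.

```bash
python3 -m jog '[{"linear":[-0.042,-0.147,0],"roll":0},{"linear":[0,0,0],"roll":0},{"linear":[0,0,0],"roll":0},{"linear":[0,0,0],"roll":0}]'|grep -E "posi|ft_|wid"
python3 -m jog '[{"linear":[0,0,0],"roll":0},{"linear":[0,0,0],"roll":0},{"linear":[0,0,0],"roll":0},{"linear":[0,0,0],"roll":0},{"linear":[0,0,0],"roll":0},{"linear":[0,0,0],"roll":0},{"linear":[0,0,0],"roll":0},{"linear":[0,0,-0.3],"roll":0},{"linear":[0,0,-0.6],"roll":0},{"linear":[0,0,-0.6],"roll":0},{"linear":[0,0,-0.6],"roll":0},{"linear":[0,0,-0.2],"roll":0}]' 1|grep -E "posi|ft_"
python3 -m jog '[{"linear":[0.8,0,0],"roll":0},{"linear":[0.8,0,0],"roll":0},{"linear":[0.8,0,0],"roll":0},{"linear":[0.8,0,0],"roll":0},{"linear":[0.8,0,0],"roll":0},{"linear":[0.8,0,0],"roll":0},{"linear":[0.8,0,0],"roll":0},{"linear":[0.8,0,0],"roll":0},{"linear":[0.8,0,0],"roll":0},{"linear":[0.8,0,0],"roll":0},{"linear":[0,0,0],"roll":0},{"linear":[0,0,0],"roll":0}]'|grep -E "posi|ft_"
python3 - <<'E'
from h import *
T=snap('top');S=snap('side')
w=proj("top",(.451,-.159,.18));print("want",w,proj("side",(.451,-.159,.18)))
a=cv2.resize(T[215:345,305:475],(523,400),interpolation=2);b=cv2.resize(S[190:250,360:440],(267,200),interpolation=2)
cv2.imwrite("pics/m9.png",np.hstack([a,np.vstack([b,b*0])]))
E
```

```text
position: [0.4872, -0.216, 0.1716]
ft_force: [-4.6, 3.7, 6.4]
grip_width: 0.0126
position: [0.4886, -0.2174, 0.2669]
ft_force: [-0.4, 0.1, 0.2]
position: [0.4048, 0.0934, 0.2631]
ft_force: [0.1, 0.1, -0.4]
want [370.03452843 293.64979147] [400.13001659 218.38198277]
```

View pics/m9.png

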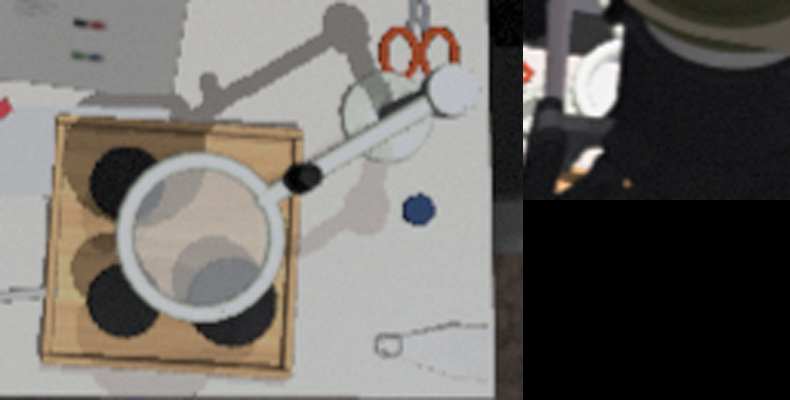

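Top view: lens centre at about (370,292) against the wanted (370,294), all jars and the tub upright in the tray, and the robot clear. Handing in.

```bash
python3 -c "
from rig import env
print(env.observe()['time_s'], env.close_job())"
```

```text
the job is handed in; nothing more can be done
63.25 None
```

The job is handed in: the magnifier was swung back to its stop, all three loose caps (tub and both jars) were tightened and stood upright in the tray, and the lens is back within about 3 mm of the tray's middle; the pin slipped from the fingers once on the way back and was re-gripped.

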